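Spot-check a block heater with a contact probe

TASK

Clear the used tube strip off the heater plate into the open waste bin. Lay the contact probe in its slanted rest, tip at the low end, and let go so that it zeroes for a second; then take it again so that it can stand upright and press its sprung tip lightly, for about half a second each, on the middle of the round mark, then the square mark, then the cross mark of the plate. Finally lay the probe back in its rest and let go, leaving all the other things on the bench where they are.

Things in the scene. Friction and masses are not known exactly. Their poses are not given: they have to be found in the camera images.
- probe: contact probe, 155 mm long, 90 g: grey square handle 16 x 16 x 110 mm, then a thin steel neck (9 mm thick) with a sprung brass tip. Starts lying flat on the bench. Origin at the centre of the handle; x runs along the probe towards the tip. Tip at x = +100 mm, handle from x = -55 to +55 mm; centre of mass about 10 mm ahead of the origin
- probe_tip (a point): the end of the probe's sprung tip (8 mm ball); it gives up to 8 mm into the neck (1 N to start, 5 N fully in)
- probe_tail (a point): centre of the probe handle's rear end face
- rest: fixed aluminium trough on a white base 130 x 85 x 10 mm, rising at 45 degrees towards its own +x; origin at the centre of its underside, z up. The handle lies on a bar 10 mm wide, 108 mm long, between flared cheeks (20 mm apart, from 44 to 84 mm up the slope, about as high as the handle's middle); an end plate stops the tip. The handle's upper 47 mm overhangs
- rest_tip (a point): where the probe's tip lies when the probe is in the rest (55 mm towards -x from the rest's origin, 35 mm up)
- rest_tail (a point): where the centre of the probe's rear end lies when it is in the rest (155 mm up the slope from rest_tip: about 55 mm towards +x, 145 mm up)
- heater: fixed block heater, white housing 200 (x) x 190 (y) mm, front with display towards its own -x; origin at the centre of its underside, z up. Flat aluminium plate on top, 172 x 172 mm, centred 10 mm towards +x, its surface 70 mm above the bench. Its lid stands open along the +y edge, leaning outwards, up to 170 mm above the bench
- point_round (a point): centre of the round dark mark (24 mm across) on the plate; flush with the plate
- point_square (a point): centre of the square dark mark (22 mm wide), flush with the plate
- point_cross (a point): centre of the cross-shaped dark mark (arms 28 mm by 8 mm), flush with the plate
- strip: used white 8-tube strip lying on the heater plate, caps down, tubes up: 78 (x) x 13 (y) mm cap bar 5 mm thick with a row of tubes 9 mm wide, 20 mm high over all, 15 g. Origin at the centre of its underside, x along the strip
- strip_mid (a point): the middle of the strip, 10 mm above its underside
- bin: fixed grey open waste bin 150 x 150 mm, 85 mm high, walls 4 mm; origin at the centre of its underside, sides along its x and y
- amber_bottle: bystander: amber bottle 44 mm across, 85 mm high, origin at the centre of its underside
- well_plate: bystander: white well plate 85 (x) x 127 (y) x 14 mm, origin at the centre of its underside
- tip_box: bystander: tip box 85 (x) x 120 (y) x 67 mm, origin at the centre of its underside
- jar: bystander: glass jar 56 mm across, 65 mm high, origin at the centre of its underside
- tall_bottle: bystander: white bottle 60 mm across, 150 mm high, origin at the centre of its underside
- timer: bystander: bench timer 65 x 65 x 20 mm, origin at the centre of its underside
- beaker: bystander: beaker 64 mm across, 70 mm high, origin at the centre of its underside

How it is judged:
On the way, in this order (a step that is already met when the one before it is completed fails the run):
1. probe laid in its rest, tip down the slope, and let go (distance between probe_tip and rest_tip below 0.02 m and distance between probe_tail and rest_tail below 0.02 m and contact force between the fingers and probe below 0.05 N and linear speed of probe below 0.03 m/s), for 0.5 s.
2. probe upright, its tip pressed on the round mark (distance between probe_tip and point_round below 0.009 m and angle between the x axis of probe and the z axis of heater, either way round below 0.3 rad and contact force between probe and heater above 0.3 N), for 0.3 s.
3. probe upright, its tip pressed on the square mark (distance between probe_tip and point_square below 0.009 m and angle between the x axis of probe and the z axis of heater, either way round below 0.3 rad and contact force between probe and heater above 0.3 N), for 0.3 s.
4. probe upright, its tip pressed on the cross mark (distance between probe_tip and point_cross below 0.009 m and angle between the x axis of probe and the z axis of heater, either way round below 0.3 rad and contact force between probe and heater above 0.3 N), for 0.3 s.
At the end, for the whole second after the job is handed in: Probe still and let go in its rest, tip low, both ends within 20 mm of their seats; strip still inside the bin, its middle below the rim. Before: probe docked 0.5 s, then round, square, cross touched: tip within 9 mm, within 0.3 rad of upright, over 0.3 N, 0.3 s each (all of step 1 and x of strip_mid in the frame of bin between -0.073 and 0.073 m and y of strip_mid in the frame of bin between -0.073 and 0.073 m and height (world z) of strip_mid below 0.085 m and linear speed of strip below 0.03 m/s).
It fails at once if the probe is pressed on the heater with more than 25 N (contact force between probe and heater above 25 N).
It fails at once if a bystander is moved by more than 30 mm (distance of any of amber_bottle, well_plate, tip_box, jar, tall_bottle, timer, beaker from where it was at the start of the episode above 0.03 m).
It also fails if it takes over 72 s, if anything falls off the work surface, if the arm or the gripper's body presses on something with over 40 N, if the wrist force passes 120 N, or if a joint passes its speed limit or range.

ROBOT

A 7-joint arm with a two-finger parallel gripper is mounted at the origin on the work surface. World frame = base frame: x ahead of the robot, y to its left, z up, the work surface at z = 0. Lengths are in m, angles in rad, forces in N, time in s.
With the tool pointing down it reaches from about 0.375 to 0.925 m from the base axis. Payload 3.1 kg.
Tool frame: the origin (TCP) lies midway between the tips of the shut fingers; the grasp point (between the pads) lies 19 mm behind it (arm.hold_point_z is the z of the grasp point in the tool frame, in m); z points along the fingers, y is the line along which they close (so a half turn about z gives the same grasp; the last joint's range is limited). The gripper opens to 85 mm and grips with 20 to 120 N. Pads are 22 mm wide; open, the fingers measure 114 mm over their backs; the gripper's body (76 mm by 85 mm) begins 54 mm behind the grasp point. The pads swing forward as they close: fully open they stand 13 mm farther back than shut.
Start: joints at [1.044, 0.383, 0.044, 1.598, -0.018, 1.161, -0.05], TCP at [0.27, -0.591, 0.205] pointing down, gripper open.
Joint ranges: [-2.61, 2.61], [-0.41, 2.15], [-1.48, 1.57], [0, 2.5], [-1.57, 4.71], [0.05, 1.97], [-2.85, 2.85]. Speed limits (rad/s): [2.79, 2.79, 3.14, 3.14, 3.14, 3.14, 3.14].

INTERFACE

Orientations are given as a unit quaternion [x, y, z, w].
In Python, from station import arm, vision gives the robot as it stands. The module is installed in compiled form; this text tells all that it offers.
- The arm moves only by the tool arm_command, never from a script. Its argument "series" is a list of rows, each an object of numbers: "jaw": the opening, from -1 (shut) to 1 (fully open); "tx", "ty", "tz": the shift along the tool's x, y, z as a fraction of full scale; "roll": the turn about the tool's z as a fraction of full scale. A call has 1 to 8 rows; each row shifts and turns the commanded pose from where the row before left it, along the tool's axes as they then stand; what a row does not reach is not made up. Full scale, the value 1, is 100 mm for a shift and 2 rad for a turn. A row lasts 1/10 s, in which the tool goes at most 50 mm and 8.59 degrees, less where a joint would pass 70% of its speed; a pose out of reach is approached as far as the arm can. A call with a number of a shift or a turn outside -1 to 1 is refused whole. A call with a gripper value outside its range is refused whole. The fingers move at their own pace and stop on an object; "force" is the grip in N (left out, the last holds). Time passes only in rows, so rows that do not move let the fingers close. It gives the time, the measured TCP pose, the force, the opening and the grip force at its end, in the units of the state.
- arm.read_state(): the state, without advancing time (a new reading comes with each control period).
- vision.get_image(name): name is "side" or "top" or "wrist"; returns the picture (400x640x3 uint8, red, green, blue); there is no depth.
- vision.camera_info(name): a dict with "intrinsics" (3x3 intrinsics, pixels), "dist_coeffs" ([k1, k2, p1, p2, k3] as OpenCV has them; the pictures are not rectified), "extrinsics" (4x4, takes a point from camera to world coordinates); the wrist camera has in their place "tool_from_camera" (4x4, takes a point from camera to tool coordinates, whose origin is the TCP and whose axes are the flange's). Camera axes: x right, y up, looking along -z (the intrinsics and any distortion apply to the point x, -y, -z); pixel columns grow to the right and rows downward; lengths in m; the calibration is good to about 2 mm. A picture is of the moment at which its call begins: read the wrist's pose just before it. camera_info takes no time and is no camera call.
- arm.hand_in(): hands the job in; it is judged then, once.
The state is a dict: "t": time; "joint_positions": joint angles; "joint_vel": joint speeds; "joint_torque": joint torques, N m; "tool_pos": TCP position; "eef_rot": TCP orientation; "contact_force": force on the tool from outside, world axes, zero at the start; "torque": the same for the moment, N m; "width": finger opening in m; "gripper_force": force on a finger pad.
Only numpy, scipy, OpenCV 4.12 (cv2) and the standard library are available. Lean on these libraries where they do the work, as an engineer would, in place of code of your own. Each camera call takes 0.05 s, during which the arm holds its last target. There are 200 camera calls.

## Working session

There is one attempt and no reset: what is moved stays moved. The work goes in short steps, Python scripts to look and compute and a tool call to move; the robot and the scene stay as the last step left them, time stands still between calls to the robot, and variables do not carry over. Pictures are saved under pics/ and viewed, at most 10 in all, crops included, and the job is handed in when it is done.

Besides the shell and the picture viewer there is one more tool, called after ">>>" in YAML: its name, and indented under it one key for each argument. arm_command: Moves the arm, as the interface text tells. Shift numbers are shares of 100 mm and turn numbers shares of 2 rad, none past 1 either way. Its arguments: {"type":"object","properties":{"series":{"type":"array","items":{"type":"object","properties":{"jaw":{"type":"number"},"tx":{"type":"number"},"ty":{"type":"number"},"tz":{"type":"number"},"roll":{"type":"number"}}}},"force":{"type":"number"}},"required":["series"]}

```bash
mkdir -p pics
cat > h.py <<'E'
from station import arm, vision
import numpy as np, cv2
from scipy.spatial.transform import Rotation as R
def ext(name):
    c=vision.camera_info(name)
    if name=='wrist':
        s=arm.read_state();T=np.eye(4);T[:3,:3]=R.from_quat(s['eef_rot']).as_matrix();T[:3,3]=s['tool_pos']
        return c,T@np.array(c['tool_from_camera'])
    return c,np.array(c['extrinsics'])
def ray(name,uv,E=None):
    c,E0=ext(name);E=E0 if E is None else E
    p=cv2.undistortPoints(np.array([[uv]],float),np.array(c['intrinsics'],float),np.array(c['dist_coeffs'],float))[0,0]
    d=E[:3,:3]@np.array([p[0],-p[1],-1.]);return E[:3,3],d
def px(name,uv,z,E=None):
    o,d=ray(name,uv,E);return (o+d*(z-o[2])/d[2]).round(4)
def proj(name,P,E=None):
    c,E0=ext(name);E=E0 if E is None else E
    q=(np.atleast_2d(P)-E[:3,3])@E[:3,:3]
    q=q*[1,-1,-1]
    return cv2.projectPoints(q,np.zeros(3),np.zeros(3),np.array(c['intrinsics'],float),np.array(c['dist_coeffs'],float))[0][:,0]
E
python3 - <<'E'
from h import *
s=arm.read_state();print({k:np.round(v,3).tolist() for k,v in s.items()},arm.hold_point_z)
for n in['top','side','wrist']:
    cv2.imwrite(f'pics/{n}0.png',vision.get_image(n)[:,:,::-1]);c,E=ext(n);print(n,E.round(3).tolist(),np.array(c['intrinsics']).round(1).tolist())
a=cv2.imread('pics/top0.png');cv2.imwrite('pics/top0b.png',cv2.resize(a,(800,500),interpolation=cv2.INTER_CUBIC))
E
```

```text
{'t': 0.0, 'joint_positions': [1.044, 0.384, 0.044, 1.6, -0.018, 1.161, -0.05], 'joint_vel': [0.002, 0.0, 0.001, -0.001, 0.001, 0.001, 0.001], 'joint_torque': [0.0, -43.346, 1.024, -24.951, 0.01, 0.011, -0.0], 'tool_pos': [0.27, -0.59, 0.204], 'eef_rot': [0.977, 0.213, -0.0, -0.001], 'contact_force': [0.589, 0.049, 0.036], 'torque': [-0.031, -0.029, -0.003], 'gripper_force': 0.0, 'width': 0.085} -0.0187
top [[-0.013, 0.993, -0.116, 0.459], [-1.0, -0.012, 0.004, -0.012], [0.003, 0.116, 0.993, 1.044], [0.0, 0.0, 0.0, 1.0]] [[377.8, 0.0, 319.1], [0.0, 377.8, 202.2], [0.0, 0.0, 1.0]]
side [[0.974, 0.129, -0.188, 0.331], [-0.228, 0.528, -0.818, -1.148], [-0.006, 0.839, 0.544, 0.873], [0.0, 0.0, 0.0, 1.0]] [[503.6, 0.0, 327.3], [0.0, 503.6, 193.1], [0.0, 0.0, 1.0]]
wrist [[0.416, 0.861, 0.292, 0.345], [-0.909, 0.395, 0.131, -0.556], [-0.003, -0.32, 0.947, 0.372], [0.0, 0.0, 0.0, 1.0]] [[277.4, 0.0, 318.0], [0.0, 277.4, 203.4], [0.0, 0.0, 1.0]]
```

View pics/top0b.png

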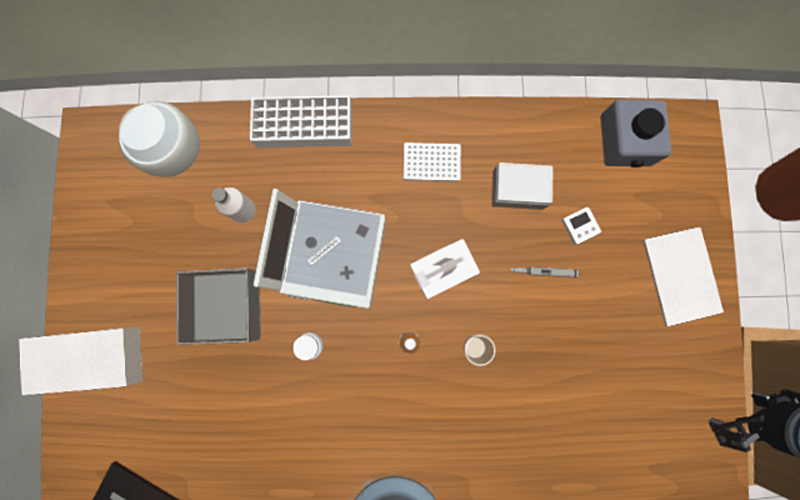

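View pics/side0.png

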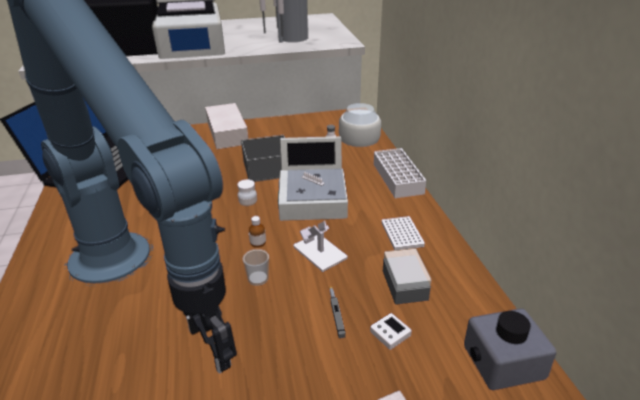

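The top view (shown ×1.25) shows the heater near (330,250) with the strip at (324,250), the bin at (215,305), the rest at (445,268) and the probe at (545,272), tip to the left. The side view agrees with this. Next I enlarge crops of the top view.

Run:
```python
import cv2,numpy as np
a=cv2.imread('pics/top0.png');o=np.zeros((600,800,3),np.uint8)
def put(x0,x1,y0,y1,s,X,Y):
    c=cv2.resize(a[y0:y1,x0:x1],None,fx=s,fy=s,interpolation=cv2.INTER_CUBIC);h,w=c.shape[:2];o[Y:Y+h,X:X+w]=c
put(205,311,148,248,4,0,0)      # 424x400
put(325,388,185,243,6,424,0)   # 378x348 -> crop
put(400,470,205,230,6,0,420)  #420x150
put(138,210,210,280,3,430,360)
cv2.imwrite('pics/crop1.png',o)
```

```text
Traceback (most recent call last):
ValueError: could not broadcast input array from shape (348,378,3) into shape (348,376,3)
```

Run:
```python
import cv2,numpy as np
a=cv2.imread('pics/top0.png');o=np.zeros((600,800,3),np.uint8)
def put(x0,x1,y0,y1,s,X,Y):
    c=cv2.resize(a[y0:y1,x0:x1],None,fx=s,fy=s,interpolation=cv2.INTER_CUBIC);h,w=c.shape[:2];o[Y:Y+h,X:X+w]=c
put(205,311,148,248,4,0,0)
put(325,387,185,243,6,424,0)
put(400,470,205,230,6,0,420)
put(138,210,210,280,3,430,360)
cv2.imwrite('pics/crop1.png',o)
```

```text
(no output)
```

View pics/crop1.png

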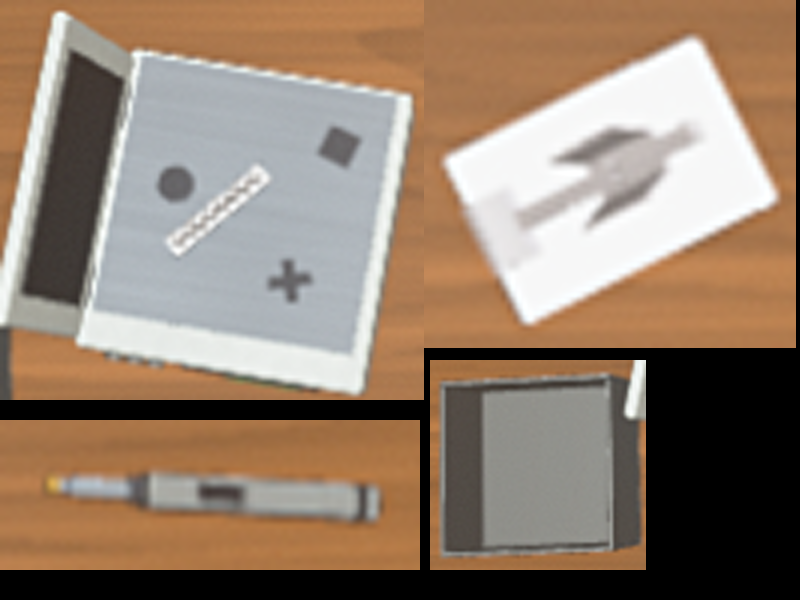

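Run:
```python
from h import *
f=lambda x0,y0,s,u,v,z:px('top',(x0+(u+.5)/s-.5,y0+(v+.5)/s-.5),z)[:2]
H=lambda u,v,z=.07:f(205,148,4,u,v,z)
r,q,c=H(176,184),H(339,146),H(290,281);print('round',r,'sq',q,'cross',c)
a=np.array([H(136,53),H(411,97),H(362,390),H(80,344)]);print('heater top corners',a,np.linalg.norm(np.roll(a,-1,0)-a,axis=1),a.mean(0))
e1,e2=H(267,173,.08),H(172,250,.08);print('strip',(e1+e2)/2,np.linalg.norm(e1-e2),np.degrees(np.arctan2(*(e1-e2)[::-1])))
a=np.array([f(325,185,6,u-424,v,.01) for u,v in[(444,159),(697,37),(777,200),(529,323)]])
print('rest',a,np.linalg.norm(np.roll(a,-1,0)-a,axis=1),a.mean(0));d=(a[1]+a[2]-a[0]-a[3]);d/=np.linalg.norm(d);print('restdir',d,np.degrees(np.arctan2(d[1],d[0])),'tip',a.mean(0)-.055*d,'tail',a.mean(0)+.055*d)
t,b=f(400,205,6,44,65,.008),f(400,205,6,381,82,.008);print('probe',t,b,np.linalg.norm(t-b),np.degrees(np.arctan2(*(t-b)[::-1])))
a=np.array([f(138,210,3,u,v,.085) for u,v in[(12,22),(182,16),(180,190),(12,192)]]);print('bin',a.mean(0),np.linalg.norm(np.roll(a,-1,0)-a,axis=1))
s=arm.read_state();print(R.from_quat(s['eef_rot']).as_matrix().round(3))
```

```text
round [0.5977 0.1673] sq [0.6214 0.0607] cross [0.5334 0.0927]
heater top corners [[0.6853 0.1948]
 [0.6533 0.0134]
 [0.4628 0.0466]
 [0.4942 0.2288]] [0.18420087 0.19337138 0.18488591 0.19410103] [0.5739 0.1209]
strip [0.5781  0.13705] 0.07844647856978669 -51.157685400756584
rest [[ 0.555  -0.0405]
 [ 0.6101 -0.1582]
 [ 0.5342 -0.1929]
 [ 0.4797 -0.078 ]] [0.12995884 0.08345598 0.1271702  0.08412098] [ 0.54475 -0.1174 ]
restdir [ 0.42624649 -0.90460706] -64.77041229749355 tip [ 0.52130644 -0.06764661] tail [ 0.56819356 -0.16715339]
probe [ 0.5404 -0.2587] [ 0.5303 -0.4166] 0.15822269116659599 86.34008816242152
bin [0.4671  0.36705] [0.1493434  0.14700412 0.1455088  0.14508277]
[[ 0.909  0.416 -0.001]
 [ 0.416 -0.909  0.002]
 [-0.    -0.002 -1.   ]]
```

```bash
cat >> h.py <<'E'
def yaw():
    M=R.from_quat(arm.read_state()['eef_rot']).as_matrix();return np.arctan2(M[1,0],M[0,0])
def plan(way,yawdeg=None,step=.048):
    """way: list of xyz; yaw (tool x angle) reached linearly along the way. Tool points down."""
    s=arm.read_state();p=np.array(s['tool_pos']);y=yaw();y1=y if yawdeg is None else np.radians(yawdeg)
    pts=[]
    q=p
    for w in way:
        w=np.array(w,float);n=max(1,int(np.ceil(np.linalg.norm(w-q)/step)));pts+=[q+(w-q)*i/n for i in range(1,n+1)];q=w
    nr=int(np.ceil(abs(y1-y)/.144))
    pts+=[pts[-1]]*max(0,nr-len(pts));dr=(y1-y)/len(pts)
    rows=[]
    for g in pts:
        X=np.array([np.cos(y),np.sin(y),0]);Y=np.array([X[1],-X[0],0]);d=g-p
        t=np.round([d@X*10,d@Y*10,-d[2]*10,-dr/2],3);rows.append(t)
        p=p+(t[0]*X+t[1]*Y)*.1-np.array([0,0,t[2]*.1]);y-=t[3]*2
    print('[%.1f]'%s['t'],len(rows))
    for i,t in enumerate(rows):print('{"tx":%g,"ty":%g,"tz":%g,"roll":%g}'%tuple(t),end=',\n' if i%8==7 else ',')
    print('\nend',p.round(4),np.degrees(y).round(2),'now',np.round(s['tool_pos'],4),np.degrees(yaw()).round(2))
E
python3 - <<'E'
from h import *
plan([(.45,-.2,.2),(.578,.137,.16)],128.8)
E
```

```text
[0.1] 17
{"tx":0.362,"ty":-0.311,"tz":0.004,"roll":-0.054},{"tx":0.394,"ty":-0.271,"tz":0.005,"roll":-0.054},{"tx":0.421,"ty":-0.226,"tz":0.004,"roll":-0.054},{"tx":0.443,"ty":-0.18,"tz":0.005,"roll":-0.054},{"tx":0.459,"ty":-0.131,"tz":0.004,"roll":-0.054},{"tx":0.471,"ty":-0.081,"tz":0.005,"roll":-0.054},{"tx":0.477,"ty":-0.029,"tz":0.004,"roll":-0.054},{"tx":0.477,"ty":0.022,"tz":0.004,"roll":-0.054},
{"tx":0.472,"ty":0.073,"tz":0.005,"roll":-0.054},{"tx":0.442,"ty":0.087,"tz":0.05,"roll":-0.054},{"tx":0.431,"ty":0.133,"tz":0.05,"roll":-0.054},{"tx":0.413,"ty":0.179,"tz":0.05,"roll":-0.054},{"tx":0.392,"ty":0.223,"tz":0.05,"roll":-0.054},{"tx":0.365,"ty":0.264,"tz":0.05,"roll":-0.054},{"tx":0.335,"ty":0.301,"tz":0.05,"roll":-0.054},{"tx":0.301,"ty":0.336,"tz":0.05,"roll":-0.054},
{"tx":0.262,"ty":0.366,"tz":0.05,"roll":-0.054},
end [0.578 0.137 0.16 ] 129.76 now [ 0.2699 -0.5905  0.204 ] 24.57
```

>>> arm_command:
  series:
    - {"tx":0.36,"ty":-0.31,"tz":0,"roll":-0.054,"jaw":0.06}
    - {"tx":0.39,"ty":-0.27,"tz":0.0,"roll":-0.054}
    - {"tx":0.42,"ty":-0.23,"roll":-0.054}
    - {"tx":0.44,"ty":-0.18,"roll":-0.054}
    - {"tx":0.46,"ty":-0.13,"roll":-0.054}
    - {"tx":0.47,"ty":-0.08,"roll":-0.054}
    - {"tx":0.48,"ty":-0.03,"roll":-0.054}
    - {"tx":0.48,"ty":0.02,"roll":-0.054}

```text
validation failed for argument at $.se...
```

>>> arm_command:
  series:
    - {"tx":0.47,"ty":0.07,"tz":0,"roll":-0.054}
    - {"tx":0.44,"ty":0.09,"tz":0.05,"roll":-0.054}
    - {"tx":0.43,"ty":0.13,"tz":0.05,"roll":-0.054}
    - {"tx":0.41,"ty":0.18,"tz":0.05,"roll":-0.054}
    - {"tx":0.39,"ty":0.22,"tz":0.05,"roll":-0.054}
    - {"tx":0.36,"ty":0.26,"tz":0.05,"roll":-0.054}
    - {"tx":0.33,"ty":0.3,"tz":0.05,"roll":-0.054}
    - {"tx":0.3,"ty":0.34,"tz":0.05,"roll":-0.054}

```text
validation failed for argument at $.se...
```

Run:
```python
from h import *
c,E=ext('wrist');im=vision.get_image('wrist')[:,:,::-1];cv2.imwrite('pics/w1.png',im);np.save('w1.npy',E)
s=arm.read_state();print(np.round(s['joint_positions'],2),s['width'])
plan([(.578,.137,.11)],128.8)
for n,P in dict(r=(.5977,.1673,.07),s=(.6214,.0607,.07),c=(.5334,.0927,.07),strip=(.578,.137,.08)).items():print(n,proj('wrist',P,E))
```

```text
[ 1.04  0.38  0.04  1.6  -0.02  1.16 -0.05] 0.08518550593559239
[0.2] 17
{"tx":0.343,"ty":-0.314,"tz":0.055,"roll":-0.054},{"tx":0.374,"ty":-0.275,"tz":0.056,"roll":-0.054},{"tx":0.402,"ty":-0.233,"tz":0.055,"roll":-0.054},{"tx":0.425,"ty":-0.188,"tz":0.056,"roll":-0.054},{"tx":0.443,"ty":-0.142,"tz":0.055,"roll":-0.054},{"tx":0.455,"ty":-0.093,"tz":0.055,"roll":-0.054},{"tx":0.463,"ty":-0.043,"tz":0.056,"roll":-0.054},{"tx":0.465,"ty":0.007,"tz":0.055,"roll":-0.054},
{"tx":0.461,"ty":0.056,"tz":0.056,"roll":-0.054},{"tx":0.452,"ty":0.107,"tz":0.055,"roll":-0.054},{"tx":0.439,"ty":0.154,"tz":0.055,"roll":-0.054},{"tx":0.419,"ty":0.201,"tz":0.056,"roll":-0.054},{"tx":0.395,"ty":0.244,"tz":0.055,"roll":-0.054},{"tx":0.366,"ty":0.286,"tz":0.056,"roll":-0.054},{"tx":0.334,"ty":0.324,"tz":0.055,"roll":-0.054},{"tx":0.296,"ty":0.358,"tz":0.055,"roll":-0.054},
{"tx":0.257,"ty":0.388,"tz":0.056,"roll":-0.054},
end [0.578 0.137 0.11 ] 129.77 now [ 0.27   -0.5906  0.2042] 24.58
r [[1309.42337439 1280.88748797]]
s [[573.75552023 535.60087164]]
c [[226.57053788 111.22457097]]
strip [[1070.09157568 1005.05769652]]
```

View pics/w1.png

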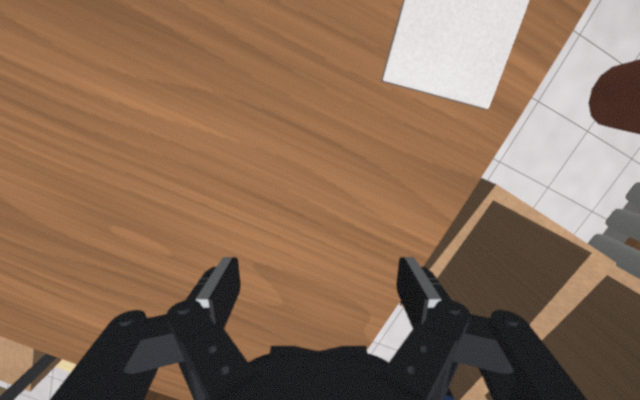

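The move was refused and the arm hasn't moved; this picture shows only the bare bench at the start pose. I'll fill in every field and try again.

>>> arm_command:
  series:
    - {"jaw":0.06,"tx":0.36,"ty":-0.31,"tz":0,"roll":-0.054}
    - {"jaw":0.06,"tx":0.39,"ty":-0.27,"tz":0,"roll":-0.054}
    - {"jaw":0.06,"tx":0.42,"ty":-0.23,"tz":0,"roll":-0.054}
    - {"jaw":0.06,"tx":0.44,"ty":-0.18,"tz":0,"roll":-0.054}
    - {"jaw":0.06,"tx":0.46,"ty":-0.13,"tz":0,"roll":-0.054}
    - {"jaw":0.06,"tx":0.47,"ty":-0.08,"tz":0,"roll":-0.054}
    - {"jaw":0.06,"tx":0.48,"ty":-0.03,"tz":0,"roll":-0.054}
    - {"jaw":0.06,"tx":0.48,"ty":0.02,"tz":0,"roll":-0.054}

```text
t: 1.0
tool_pos: [0.4299, -0.2422, 0.2051]
eef_rot: [0.797, 0.604, -0.0, 0.0]
contact_force: [0.8, -0.5, 1.5]
width: 0.0453
gripper_force: 0.0
```

>>> arm_command:
  series:
    - {"jaw":0.06,"tx":0.47,"ty":0.07,"tz":0,"roll":-0.054}
    - {"jaw":0.06,"tx":0.44,"ty":0.09,"tz":0.05,"roll":-0.054}
    - {"jaw":0.06,"tx":0.43,"ty":0.13,"tz":0.05,"roll":-0.054}
    - {"jaw":0.06,"tx":0.41,"ty":0.18,"tz":0.05,"roll":-0.054}
    - {"jaw":0.06,"tx":0.39,"ty":0.22,"tz":0.05,"roll":-0.054}
    - {"jaw":0.06,"tx":0.36,"ty":0.26,"tz":0.05,"roll":-0.054}
    - {"jaw":0.06,"tx":0.33,"ty":0.3,"tz":0.05,"roll":-0.054}
    - {"jaw":0.06,"tx":0.3,"ty":0.34,"tz":0.05,"roll":-0.054}

```text
t: 1.8
tool_pos: [0.5616, 0.0936, 0.1699]
eef_rot: [0.471, 0.882, -0.0, 0.0]
contact_force: [0.6, -0.7, 0.5]
width: 0.0452
gripper_force: 0.0
```

Run:
```python
from h import *
c,E=ext('wrist');im=vision.get_image('wrist')[:,:,::-1];cv2.imwrite('pics/w2.png',im);np.save('w2.npy',E)
s=arm.read_state();print(np.round(s['joint_positions'],2),s['width'])
plan([(.578,.137,.11)],128.8)
for n,P in dict(r=(.5977,.1673,.07),s=(.6214,.0607,.07),c=(.5334,.0927,.07),strip=(.578,.137,.08)).items():print(n,proj('wrist',P,E))
```

```text
[ 0.28  0.34 -0.63  1.8   0.21  1.07  0.18] 0.045337230018158925
[1.9] 2
{"tx":0.089,"ty":0.154,"tz":0.299,"roll":-0.018},{"tx":0.083,"ty":0.158,"tz":0.299,"roll":-0.018},
end [0.578 0.137 0.11 ] 128.7 now [0.5627 0.1049 0.1698] 124.58
r [[390.60139849 155.64141041]]
s [[346.27328438 249.79185905]]
c [[293.14934632 181.92352249]]
strip [[357.06109483 172.2255147 ]]
```

View pics/w2.png

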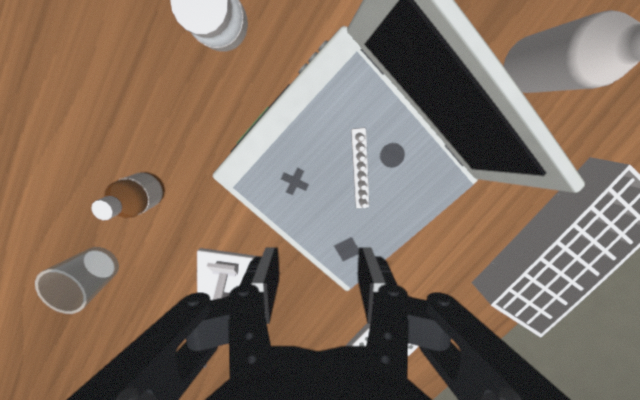

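The wrist view shows the round mark at (392,155), the square at (346,249), the cross at (295,181), and the strip running from (359,131) to (363,207). The marks agree with my top-view estimates.

Run:
```python
from h import *
E=np.load('w2.npy')
for uv in[(392,155),(346,249),(295,181.5)]:print(px('wrist',uv,.07,E))
a,b=px('wrist',(358.5,131),.08,E),px('wrist',(362.5,207),.08,E);d=a-b;print('strip',(a+b)/2,np.linalg.norm(d),np.degrees(np.arctan2(d[1],d[0])))
m=(a+b)/2
plan([(m[0],m[1],.11),(m[0],m[1],.073)],np.degrees(np.arctan2(d[1],d[0]))%180)
```

```text
[0.5984 0.1685 0.07  ]
[0.6206 0.0613 0.07  ]
[0.5347 0.0941 0.07  ]
strip [0.5799 0.1401 0.08  ] 0.07331520988171553 129.46536263798583
[1.9] 3
{"tx":0.096,"ty":0.171,"tz":0.299,"roll":-0.014},{"tx":0.091,"ty":0.173,"tz":0.299,"roll":-0.014},{"tx":0,"ty":0.001,"tz":0.37,"roll":-0.014},
end [0.58   0.1401 0.073 ] 129.39 now [0.5627 0.1049 0.1698] 124.58
```

>>> arm_command:
  series:
    - {"jaw":0.06,"tx":0.09,"ty":0.16,"tz":0.3,"roll":-0.014}
    - {"jaw":0.06,"tx":0.09,"ty":0.16,"tz":0.3,"roll":-0.014}
    - {"jaw":0.06,"tx":0,"ty":0,"tz":0,"roll":-0.014}
    - {"jaw":0.06,"tx":0,"ty":0,"tz":0,"roll":0}

```text
t: 2.25
tool_pos: [0.5766, 0.125, 0.1094]
eef_rot: [0.435, 0.9, -0.001, -0.001]
contact_force: [1.1, -0.6, 0.2]
width: 0.0452
gripper_force: 0.0
```

Run:
```python
from h import *
plan([(.5795,.1393,.0735)],129.2)
```

```text
[2.2] 1
{"tx":0.094,"ty":0.112,"tz":0.359,"roll":-0.007},
end [0.5795 0.1393 0.0735] 129.24 now [0.5766 0.125  0.1094] 128.43
```

>>> arm_command:
  series:
    - {"jaw":0.06,"tx":0.09,"ty":0.11,"tz":0,"roll":-0.007}
    - {"jaw":0.06,"tx":0,"ty":0,"tz":0.36,"roll":0}
    - {"jaw":0.06,"tx":0,"ty":0,"tz":0,"roll":0}
    - {"jaw":-1,"tx":0,"ty":0,"tz":0,"roll":0}
    - {"jaw":-1,"tx":0,"ty":0,"tz":0,"roll":0}
    - {"jaw":-1,"tx":0,"ty":0,"tz":0,"roll":0}
    - {"jaw":-1,"tx":0,"ty":0,"tz":0,"roll":0}
  force: 20

```text
t: 2.95
tool_pos: [0.5815, 0.1393, 0.0755]
eef_rot: [0.429, 0.903, 0.001, 0.001]
contact_force: [0.6, -0.6, 0.7]
width: 0.0003
gripper_force: 0.0
```

Run:
```python
from h import *
print(arm.read_state()['width'])
plan([(.578,.14,.19),(.467,.367,.19),(.467,.367,.11)],137)
```

```text
0.0002764369659653721
[3.0] 11
{"tx":0.009,"ty":-0.007,"tz":-0.382,"roll":-0.006},{"tx":0.009,"ty":-0.008,"tz":-0.382,"roll":-0.006},{"tx":0.01,"ty":-0.007,"tz":-0.381,"roll":-0.006},{"tx":0.406,"ty":0.11,"tz":-0,"roll":-0.006},{"tx":0.405,"ty":0.116,"tz":-0,"roll":-0.006},{"tx":0.404,"ty":0.119,"tz":-0,"roll":-0.006},{"tx":0.402,"ty":0.125,"tz":-0,"roll":-0.006},{"tx":0.401,"ty":0.13,"tz":-0,"roll":-0.006},
{"tx":0.399,"ty":0.134,"tz":-0,"roll":-0.006},{"tx":0,"ty":0,"tz":0.4,"roll":-0.006},{"tx":0,"ty":0,"tz":0.4,"roll":-0.006},
end [0.467 0.367 0.11 ] 136.73 now [0.5815 0.1393 0.0755] 129.16
```

Run:
```python
from h import *
c,E=ext('wrist');im=vision.get_image('wrist')[:,:,::-1];s=vision.get_image('side')[:,:,::-1];np.save('w3.npy',E)
o=np.zeros((560,800,3),np.uint8)
o[:320,:512]=cv2.resize(im,(512,320));o[:320,512:800]=cv2.resize(s[130:210,275:347],(288,320),interpolation=cv2.INTER_CUBIC)
c=cv2.resize(im[180:300,180:480],(600,240),interpolation=cv2.INTER_CUBIC);o[320:560,:600]=c
cv2.imwrite('pics/c3.png',o)
```

```text
(no output)
```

View pics/c3.png

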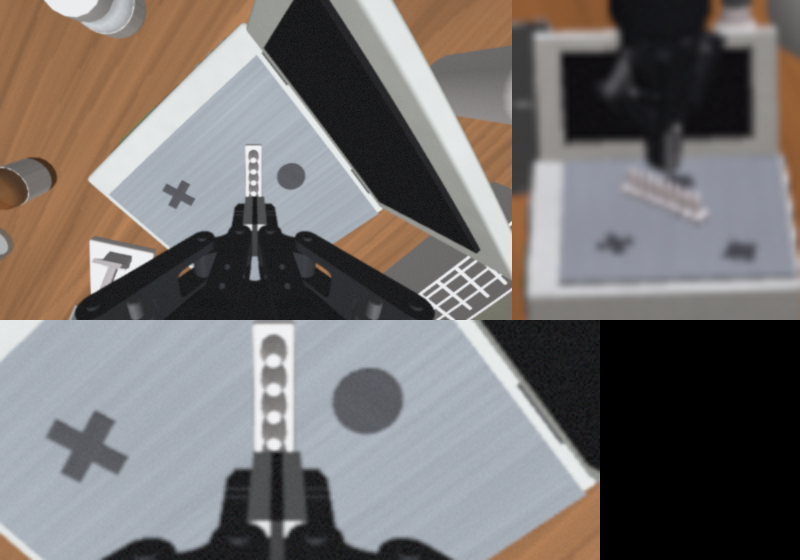

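Run:
```python
from h import *
E=np.load('w3.npy');d=np.array([np.cos(np.radians(129.3)),np.sin(np.radians(129.3)),0])
for k in(-.039,0,.039):print(k,proj('wrist',np.array([.5795,.1395,.075])+k*d,E),proj('wrist',np.array([.5795,.1395,.09])+k*d,E))
s=arm.read_state();print('tcp',proj('wrist',s['tool_pos'],E),proj('wrist',np.array(s['tool_pos'])+[0,0,.019],E))
print('far end px (317,181): ',px('wrist',(317,181),.075,E), 'bar edges', [px('wrist',(180+253/2+i*20.5,182),.075,E) for i in(0,1)])
print(s['width'],s['gripper_force'],s['tool_pos'])
```

```text
-0.039 [[314.9994347  287.23352254]] [[314.81772487 300.80348965]]
0 [[314.66709959 238.01624236]] [[314.44209427 248.62988421]]
0.039 [[314.29535777 181.41863998]] [[314.01745032 187.83368873]]
tcp [[316.06518875 239.56732337]] [[315.92342641 253.43174629]]
far end px (317,181):  [0.5559 0.171  0.075 ] bar edges [array([0.5513, 0.1663, 0.075 ]), array([0.5612, 0.1744, 0.075 ])]
-0.00010707731540566154 0.0 [0.58099562 0.13914282 0.07485495]
```

The crops show the strip still in place and centred under the fingers, but the jaws read fully shut. I'll raise the arm and check whether the strip comes with them.

>>> arm_command:
  series:
    - {"jaw":-1,"tx":0,"ty":0,"tz":-0.3,"roll":0}
    - {"jaw":-1,"tx":0,"ty":0,"tz":-0.3,"roll":0}
    - {"jaw":-1,"tx":0,"ty":0,"tz":0,"roll":0}

```text
t: 3.35
tool_pos: [0.5842, 0.1408, 0.1392]
eef_rot: [0.429, 0.903, 0.003, 0.004]
contact_force: [1.8, 0.8, -1.0]
width: 0.0001
gripper_force: 0.0
```

Run:
```python
from h import *
c,E=ext('wrist');im=vision.get_image('wrist')[:,:,::-1];np.save('w4.npy',E);cv2.imwrite('pics/w4raw.png',im)
o=np.zeros((540,800,3),np.uint8)
o[:]=cv2.resize(im[120:282,200:440],(800,540),interpolation=cv2.INTER_CUBIC)
cv2.imwrite('pics/c4.png',o)
s=arm.read_state();print(s['width'],s['tool_pos'])
```

```text
-2.2215066584217127e-05 [0.58272904 0.14007444 0.13699692]
```

View pics/c4.png

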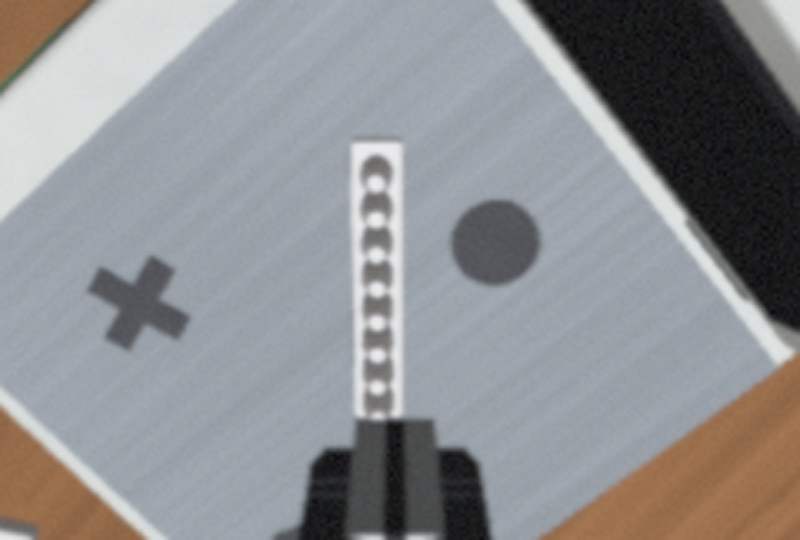

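Run:
```python
from h import *
for z in(0,.01,.02,.03):
    q=proj('side',[.5815,.1393,.0755+z])[0];print(z,q,'crop',(q[0]-275)*4+512,(q[1]-130)*4)
# strip corners check in side
d=np.array([np.cos(np.radians(129.3)),np.sin(np.radians(129.3)),0])
for k in(-.039,.039):q=proj('side',np.array([.5795,.1395,.09])+k*d)[0];print((q[0]-275)*4+512,(q[1]-130)*4)
# wrist fingertip (w2): tool frame of point at given height above TCP with tool x=+.011
T=np.array(vision.camera_info('wrist')['tool_from_camera']);print(T.round(4).tolist())
for x in(0,.011):
  for h in(0,-.01,-.02,-.03):print(x,h,proj('wrist',[[x,.0225,h],[x,-.0225,h],[x,0,h]],T).round(1).tolist())
```

```text
0 [312.74859961 178.97286729] crop 662.9943984582953 195.89146916374807
0.01 [312.67693531 176.15492638] crop 662.7077412538347 184.6197055118514
0.02 [312.60470601 173.31667879] crop 662.4188240437265 173.26671514256543
0.03 [312.53190431 170.45787475] crop 662.127617245962 161.8314990153185
700.5223646558907 195.8388020037329
620.3929010401798 163.99470177482897
[[0.0003, 0.9476, 0.3195, 0.0828], [1.0, -0.0002, -0.0003, 0.0008], [-0.0002, 0.3195, -0.9476, -0.1682], [0.0, 0.0, 0.0, 1.0]]
0 0 [[350.2, 240.2], [283.2, 240.2], [316.7, 240.2]]
0 -0.01 [[352.0, 247.2], [281.3, 247.2], [316.6, 247.2]]
0 -0.02 [[353.9, 255.0], [279.2, 255.0], [316.6, 255.0]]
0 -0.03 [[356.0, 263.7], [276.9, 263.6], [316.5, 263.7]]
0.011 0 [[350.9, 225.1], [282.5, 225.1], [316.7, 225.1]]
0.011 -0.01 [[352.7, 231.4], [280.5, 231.4], [316.6, 231.4]]
0.011 -0.02 [[354.7, 238.4], [278.4, 238.4], [316.5, 238.5]]
0.011 -0.03 [[356.9, 246.3], [276.0, 246.3], [316.4, 246.4]]
```

The side view and the wrist view both put the real fingertips about 22 mm above the stated TCP, so the jaws closed over the strip. I'll go deeper in cautious steps.

>>> arm_command:
  series:
    - {"jaw":0,"tx":0,"ty":-0.03,"tz":0,"roll":0}
    - {"jaw":0,"tx":0,"ty":0,"tz":0.4,"roll":0}
    - {"jaw":0,"tx":0,"ty":0,"tz":0.3,"roll":0}
    - {"jaw":0,"tx":0,"ty":0,"tz":0.05,"roll":0}
    - {"jaw":0,"tx":0,"ty":0,"tz":0,"roll":0}

```text
t: 3.9
tool_pos: [0.5759, 0.1366, 0.0569]
eef_rot: [0.429, 0.903, -0.001, -0.002]
contact_force: [0.6, -0.8, 0.2]
width: 0.0428
gripper_force: 0.0
```

>>> arm_command:
  series:
    - {"jaw":0,"tx":0,"ty":0.03,"tz":0.04,"roll":0}
    - {"jaw":-1,"tx":0,"ty":0,"tz":0,"roll":0}
    - {"jaw":-1,"tx":0,"ty":0,"tz":0,"roll":0}
    - {"jaw":-1,"tx":0,"ty":0,"tz":0,"roll":0}
    - {"jaw":-1,"tx":0,"ty":0,"tz":0,"roll":0}
  force: 25

```text
t: 4.4
tool_pos: [0.5815, 0.1396, 0.0563]
eef_rot: [0.429, 0.903, 0.001, 0.001]
contact_force: [-0.9, 0.2, 3.0]
width: 0.0068
gripper_force: 26.6
```

Run:
```python
from h import *
plan([(.578,.14,.18),(.467,.362,.18),(.467,.362,.115)],129)
```

```text
[4.4] 11
{"tx":0.008,"ty":-0.008,"tz":-0.412,"roll":0},{"tx":0.009,"ty":-0.008,"tz":-0.413,"roll":0},{"tx":0.008,"ty":-0.008,"tz":-0.412,"roll":0},{"tx":0.403,"ty":0.09,"tz":-0,"roll":0},{"tx":0.404,"ty":0.091,"tz":-0,"roll":0},{"tx":0.404,"ty":0.09,"tz":-0,"roll":0},{"tx":0.403,"ty":0.09,"tz":-0,"roll":0},{"tx":0.404,"ty":0.091,"tz":-0,"roll":0},
{"tx":0.404,"ty":0.09,"tz":-0,"roll":0},{"tx":-0,"ty":0,"tz":0.325,"roll":0},{"tx":-0,"ty":0,"tz":0.325,"roll":0},
end [0.467 0.362 0.115] 129.19 now [0.5815 0.1396 0.0563] 129.19
```

>>> arm_command:
  series:
    - {"jaw":-1,"tx":0,"ty":0,"tz":-0.4,"roll":0}
    - {"jaw":-1,"tx":0,"ty":0,"tz":-0.45,"roll":0}
    - {"jaw":-1,"tx":0,"ty":0,"tz":-0.45,"roll":0}
    - {"jaw":-1,"tx":0.41,"ty":0.09,"tz":0,"roll":0}
    - {"jaw":-1,"tx":0.41,"ty":0.09,"tz":0,"roll":0}
    - {"jaw":-1,"tx":0.41,"ty":0.09,"tz":0,"roll":0}
    - {"jaw":-1,"tx":0.41,"ty":0.09,"tz":0,"roll":0}
    - {"jaw":-1,"tx":0.41,"ty":0.09,"tz":0,"roll":0}

```text
t: 5.2
tool_pos: [0.4849, 0.3275, 0.1853]
eef_rot: [0.429, 0.903, -0.0, 0.0]
contact_force: [0.4, 0.5, -0.6]
width: 0.0068
gripper_force: 26.3
```

>>> arm_command:
  series:
    - {"jaw":-1,"tx":0.41,"ty":0.09,"tz":0,"roll":0}
    - {"jaw":-1,"tx":0,"ty":0,"tz":0.35,"roll":0}
    - {"jaw":-1,"tx":0,"ty":0,"tz":0.35,"roll":0}
    - {"jaw":-1,"tx":0,"ty":0,"tz":0.2,"roll":0}

```text
t: 5.6
tool_pos: [0.4651, 0.3628, 0.0924]
eef_rot: [0.428, 0.904, -0.002, -0.001]
contact_force: [0.2, 0.2, -0.7]
width: 0.0069
gripper_force: 26.3
```

>>> arm_command:
  series:
    - {"jaw":-1,"tx":0,"ty":0,"tz":0.35,"roll":0}
    - {"jaw":-1,"tx":0,"ty":0,"tz":0,"roll":0}
    - {"jaw":-0.3,"tx":0,"ty":0,"tz":0,"roll":0}
    - {"jaw":-0.3,"tx":0,"ty":0,"tz":0,"roll":0}
    - {"jaw":-0.3,"tx":0,"ty":0,"tz":-0.45,"roll":0}
    - {"jaw":-0.3,"tx":0,"ty":0,"tz":-0.45,"roll":0}
    - {"jaw":-0.3,"tx":0,"ty":0,"tz":-0.45,"roll":0}

```text
t: 6.3
tool_pos: [0.4673, 0.3648, 0.199]
eef_rot: [0.429, 0.903, 0.001, 0.001]
contact_force: [1.5, 0.5, -0.2]
width: 0.03
gripper_force: 0.0
```

Run:
```python
from h import *
a=vision.get_image('top')[:,:,::-1];cv2.imwrite('pics/top1.png',a);b=cv2.imread('pics/top0.png')
def whites(im):
    c=im[218:272,140:195].astype(int);return ((c.min(2)>170)).sum(),((im[180:215,240:275].min(2)>200)).sum()
print(whites(b),whites(a))
plan([(.45,.2,.2),(.45,-.15,.23),(.532,-.404,.15)],0)
plan([(.45,.2,.2),(.45,-.15,.23),(.532,-.404,.15)],176.3)
print(np.round(arm.read_state()['joint_positions'],2))
```

```text
(np.int64(0), np.int64(109)) (np.int64(184), np.int64(0))
[6.3] 18
{"tx":-0.294,"ty":-0.309,"tz":0.021,"roll":0.063},{"tx":-0.331,"ty":-0.269,"tz":0.021,"roll":0.063},{"tx":-0.361,"ty":-0.226,"tz":0.021,"roll":0.063},{"tx":-0.388,"ty":-0.178,"tz":0.021,"roll":0.063},{"tx":-0.43,"ty":-0.079,"tz":-0.038,"roll":0.063},{"tx":-0.437,"ty":-0.024,"tz":-0.037,"roll":0.063},{"tx":-0.436,"ty":0.031,"tz":-0.038,"roll":0.063},{"tx":-0.429,"ty":0.086,"tz":-0.037,"roll":0.063},
{"tx":-0.415,"ty":0.139,"tz":-0.038,"roll":0.063},{"tx":-0.394,"ty":0.19,"tz":-0.037,"roll":0.063},{"tx":-0.367,"ty":0.239,"tz":-0.038,"roll":0.063},{"tx":-0.334,"ty":0.282,"tz":-0.037,"roll":0.063},{"tx":-0.186,"ty":0.404,"tz":0.133,"roll":0.063},{"tx":-0.134,"ty":0.424,"tz":0.133,"roll":0.063},{"tx":-0.079,"ty":0.438,"tz":0.134,"roll":0.063},{"tx":-0.023,"ty":0.444,"tz":0.133,"roll":0.063},
{"tx":0.032,"ty":0.444,"tz":0.133,"roll":0.063},{"tx":0.088,"ty":0.436,"tz":0.134,"roll":0.063},
end [ 0.532 -0.404  0.15 ] -0.73 now [0.4713 0.3692 0.2084] 129.22
[6.3] 18
{"tx":-0.294,"ty":-0.309,"tz":0.021,"roll":-0.023},{"tx":-0.28
[... 276 characters left out ...]
0.038,"roll":-0.023},{"tx":-0.234,"ty":-0.369,"tz":-0.037,"roll":-0.023},
{"tx":-0.217,"ty":-0.381,"tz":-0.038,"roll":-0.023},{"tx":-0.199,"ty":-0.389,"tz":-0.037,"roll":-0.023},{"tx":-0.181,"ty":-0.398,"tz":-0.038,"roll":-0.023},{"tx":-0.162,"ty":-0.407,"tz":-0.037,"roll":-0.023},{"tx":-0.268,"ty":-0.355,"tz":0.133,"roll":-0.023},{"tx":-0.252,"ty":-0.367,"tz":0.133,"roll":-0.023},{"tx":-0.234,"ty":-0.378,"tz":0.134,"roll":-0.023},{"tx":-0.216,"ty":-0.389,"tz":0.133,"roll":-0.023},
{"tx":-0.199,"ty":-0.398,"tz":0.133,"roll":-0.023},{"tx":-0.18,"ty":-0.406,"tz":0.134,"roll":-0.023},
end [ 0.532 -0.404  0.15 ] 176.66 now [0.4713 0.3692 0.2084] 129.22
[-0.12  0.37 -0.75  1.71  0.28  1.16 -0.26]
```

Run:
```python
from h import *
plan([(.45,.2,.22),(.45,-.15,.23),(.5317,-.3946,.12)],86.3)
```

```text
[6.3] 18
{"tx":-0.294,"ty":-0.309,"tz":-0.029,"roll":0.021},{"tx":-0.307,"ty":-0.296,"tz":-0.029,"roll":0.021},{"tx":-0.319,"ty":-0.283,"tz":-0.029,"roll":0.021},{"tx":-0.33,"ty":-0.269,"tz":-0.029,"roll":0.021},{"tx":-0.381,"ty":-0.217,"tz":-0.013,"roll":0.021},{"tx":-0.389,"ty":-0.199,"tz":-0.012,"roll":0.021},{"tx":-0.397,"ty":-0.184,"tz":-0.013,"roll":0.021},{"tx":-0.405,"ty":-0.166,"tz":-0.012,"roll":0.021},
{"tx":-0.411,"ty":-0.15,"tz":-0.013,"roll":0.021},{"tx":-0.417,"ty":-0.132,"tz":-0.012,"roll":0.021},{"tx":-0.422,"ty":-0.114,"tz":-0.013,"roll":0.021},{"tx":-0.427,"ty":-0.097,"tz":-0.012,"roll":0.021},{"tx":-0.425,"ty":0.061,"tz":0.183,"roll":0.021},{"tx":-0.423,"ty":0.079,"tz":0.183,"roll":0.021},{"tx":-0.419,"ty":0.096,"tz":0.184,"roll":0.021},{"tx":-0.414,"ty":0.114,"tz":0.183,"roll":0.021},
{"tx":-0.41,"ty":0.131,"tz":0.183,"roll":0.021},{"tx":-0.403,"ty":0.148,"tz":0.184,"roll":0.021},
end [ 0.5317 -0.3946  0.12  ] 85.9 now [0.4713 0.3692 0.2084] 129.22
```

>>> arm_command:
  series:
    - {"jaw":-0.3,"tx":-0.29,"ty":-0.31,"tz":-0.03,"roll":0.021}
    - {"jaw":-0.3,"tx":-0.31,"ty":-0.3,"tz":-0.03,"roll":0.021}
    - {"jaw":-0.3,"tx":-0.32,"ty":-0.28,"tz":-0.03,"roll":0.021}
    - {"jaw":-0.3,"tx":-0.33,"ty":-0.27,"tz":-0.03,"roll":0.021}
    - {"jaw":-0.3,"tx":-0.38,"ty":-0.22,"tz":-0.01,"roll":0.021}
    - {"jaw":-0.3,"tx":-0.39,"ty":-0.2,"tz":-0.01,"roll":0.021}
    - {"jaw":-0.3,"tx":-0.4,"ty":-0.18,"tz":-0.01,"roll":0.021}
    - {"jaw":-0.3,"tx":-0.405,"ty":-0.165,"tz":-0.01,"roll":0.021}

```text
t: 7.15
tool_pos: [0.4464, 0.018, 0.2135]
eef_rot: [0.574, 0.819, 0.001, 0.003]
contact_force: [0.0, -0.3, 0.2]
width: 0.0296
gripper_force: 0.0
```

>>> arm_command:
  series:
    - {"jaw":-0.1,"tx":-0.41,"ty":-0.15,"tz":-0.01,"roll":0.021}
    - {"jaw":-0.1,"tx":-0.42,"ty":-0.13,"tz":-0.01,"roll":0.021}
    - {"jaw":-0.1,"tx":-0.42,"ty":-0.115,"tz":-0.01,"roll":0.021}
    - {"jaw":-0.1,"tx":-0.43,"ty":-0.1,"tz":-0.01,"roll":0.021}
    - {"jaw":-0.1,"tx":-0.425,"ty":0.06,"tz":0.18,"roll":0.021}
    - {"jaw":-0.1,"tx":-0.42,"ty":0.08,"tz":0.18,"roll":0.021}
    - {"jaw":-0.1,"tx":-0.42,"ty":0.1,"tz":0.18,"roll":0.021}
    - {"jaw":-0.1,"tx":-0.41,"ty":0.11,"tz":0.18,"roll":0.021}

```text
t: 7.95
tool_pos: [0.5017, -0.3205, 0.1449]
eef_rot: [0.703, 0.711, 0.001, 0.002]
contact_force: [0.0, 0.4, 0.4]
width: 0.0387
gripper_force: 0.0
```

Run:
```python
from h import *
plan([(.5317,-.3946,.06)],86.3)
c,E=ext('wrist');im=vision.get_image('wrist')[:,:,::-1];np.save('w5.npy',E);cv2.imwrite('pics/w5.png',im)
for P in[(.5404,-.2587,.008),(.5303,-.4166,.008)]:print(proj('wrist',P,E))
# probe pixel code: grey/dark vs wood (low saturation)
hsv=cv2.cvtColor(np.ascontiguousarray(im),cv2.COLOR_BGR2HSV);m=(hsv[...,1]<70).astype(np.uint8)
n,l,st,ce=cv2.connectedComponentsWithStats(m)
for i in range(1,n):
    if st[i,4]>60:
        ys,xs=np.where(l==i);print(st[i].tolist(),ce[i].round(1), cv2.minAreaRect(np.c_[xs,ys].astype(np.float32)))
```

```text
[8.0] 3
{"tx":-0.248,"ty":0.097,"tz":0.283,"roll":0.013},{"tx":-0.245,"ty":0.104,"tz":0.283,"roll":0.013},{"tx":-0.243,"ty":0.11,"tz":0.283,"roll":0.013},
end [ 0.5317 -0.3946  0.06  ] 86.16 now [ 0.5017 -0.3205  0.1449] 90.63
[[353.94256486 131.38147084]]
[[339.23985847 261.12401592]]
[114, 0, 101, 75, 6154] [162.9  36.7] ((164.0, 36.99999237060547), (99.99998474121094, 73.99998474121094), 0.0)
[326, 0, 106, 64, 4469] [376.6  23.6] ((381.0254211425781, 15.382858276367188), (68.87560272216797, 92.37706756591797), 68.5522689819336)
[556, 0, 84, 39, 2882] [600.6  17.6] ((597.5, 19.0), (38.0, 83.0), 90.0)
[464, 101, 151, 131, 14784] [535.8 163.5] ((537.4949340820312, 164.45477294921875), (125.08842468261719, 139.67373657226562), 14.184294700622559)
[333, 137, 25, 124, 1585] [345.9 203.6] ((346.8125915527344, 198.64915466308594), (15.12989616394043, 124.58453369140625), 6.483074188232422)
[69, 236, 571, 164, 47471] [384.9 343.8] ((354.0, 317.5), (163.0, 570.0), 90.0)
```

>>> arm_command:
  series:
    - {"jaw":-0.1,"tx":-0.25,"ty":0.1,"tz":0.28,"roll":0.013}
    - {"jaw":-0.1,"tx":-0.245,"ty":0.1,"tz":0.28,"roll":0.013}
    - {"jaw":-0.1,"tx":-0.24,"ty":0.1,"tz":0.28,"roll":0.013}
    - {"jaw":-0.1,"tx":0,"ty":0,"tz":0,"roll":0}
    - {"jaw":-0.1,"tx":0,"ty":0,"tz":0,"roll":0}

```text
t: 8.5
tool_pos: [0.5289, -0.3924, 0.0596]
eef_rot: [0.73, 0.683, 0.0, 0.0]
contact_force: [-0.7, 0.2, 0.1]
width: 0.0385
gripper_force: 0.0
```

Run:
```python
from h import *
plan([(.5317,-.3946,-.005)],86.3)
```

```text
[8.5] 2
{"tx":-0.01,"ty":0.015,"tz":0.323,"roll":-0},{"tx":-0.01,"ty":0.015,"tz":0.323,"roll":-0},
end [ 0.5317 -0.3946 -0.005 ] 86.2 now [ 0.5289 -0.3924  0.0596] 86.2
```

>>> arm_command:
  series:
    - {"jaw":-0.3,"tx":-0.02,"ty":0.03,"tz":0.3,"roll":0}
    - {"jaw":-0.4,"tx":0,"ty":0,"tz":0.33,"roll":0}
    - {"jaw":-0.4,"tx":0,"ty":0,"tz":0.06,"roll":0}
    - {"jaw":-0.4,"tx":0,"ty":0,"tz":0,"roll":0}

```text
t: 8.9
tool_pos: [0.5317, -0.393, -0.0091]
eef_rot: [0.729, 0.684, 0.0, -0.0]
contact_force: [-0.1, 0.1, -0.2]
width: 0.0251
gripper_force: 0.0
```

>>> arm_command:
  series:
    - {"jaw":-0.4,"tx":0,"ty":0,"tz":0.05,"roll":0}
    - {"jaw":-1,"tx":0,"ty":0,"tz":0,"roll":0}
    - {"jaw":-1,"tx":0,"ty":0,"tz":0,"roll":0}
    - {"jaw":-1,"tx":0,"ty":0,"tz":0,"roll":0}
    - {"jaw":-1,"tx":0,"ty":0,"tz":0,"roll":0}
  force: 20

```text
t: 9.4
tool_pos: [0.5328, -0.3952, -0.0128]
eef_rot: [0.73, 0.683, 0.0, 0.001]
contact_force: [-0.8, 1.8, 5.9]
width: 0.0153
gripper_force: 20.4
```

>>> arm_command:
  series:
    - {"jaw":-1,"tx":0,"ty":0,"tz":-0.3,"roll":0}
    - {"jaw":-1,"tx":0,"ty":0,"tz":-0.45,"roll":0}
    - {"jaw":-1,"tx":0,"ty":0,"tz":-0.45,"roll":0}
    - {"jaw":-1,"tx":0,"ty":0,"tz":-0.45,"roll":0}
    - {"jaw":-1,"tx":0,"ty":0,"tz":-0.15,"roll":0}
    - {"jaw":-1,"tx":0,"ty":0,"tz":0,"roll":0}

```text
t: 10.0
tool_pos: [0.5335, -0.3962, 0.169]
eef_rot: [0.73, 0.683, 0.001, 0.004]
contact_force: [0.1, -1.2, -1.6]
width: 0.015
gripper_force: 19.7
```

Run:
```python
from h import *
c,E=ext('wrist');im=vision.get_image('wrist')[:,:,::-1];np.save('w6.npy',E);cv2.imwrite('pics/w6.png',im)
s=vision.get_image('side')[:,:,::-1];cv2.imwrite('pics/s6.png',s)
st=arm.read_state();print(st['width'],st['tool_pos'])
q=proj('side',st['tool_pos'])[0];print(q);u,v=q.astype(int)
o=np.zeros((400,800,3),np.uint8);o[:,:480]=cv2.resize(im,(640,400))[:,80:560]
c=s[max(0,v-65):v+65,u-55:u+50];c=cv2.resize(c,(320,400),interpolation=cv2.INTER_CUBIC);o[:,480:]=c;cv2.imwrite('pics/c6.png',o)
```

```text
0.01502259484512142 [ 0.53021724 -0.39401822  0.16337974]
[340.23046711 276.36646851]
```

View pics/c6.png

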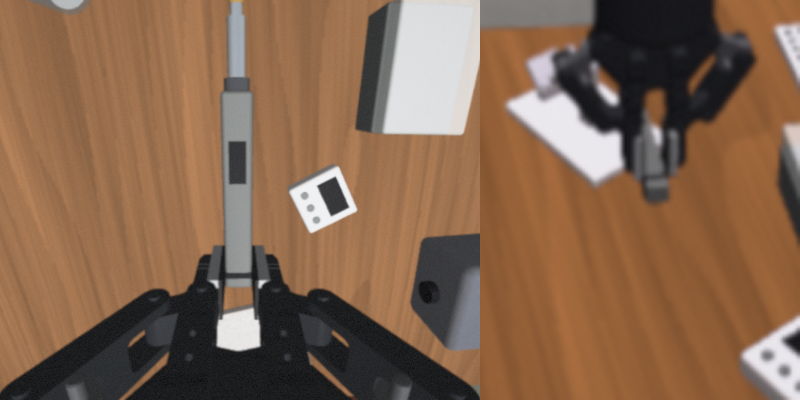

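The probe is held by its handle's rear and still lies level, pointing up the picture with the neck joint at about y=85. My plan is to set the level handle on the rest's upper bar end and release it, so that it tips into the trough.

Run:
```python
from h import *
T=np.array(vision.camera_info('wrist')['tool_from_camera'])
for g in(.018,.0215,.025):
  for h in(.017,.021,.025):
    print(g,h,proj('wrist',[[.155-g,0,-h],[.110-g,0,-h-.008],[-g,0,-h-.008]],T).round(1).tolist())
im=cv2.imread('pics/w6.png');print([(y,im[y,310:325].mean(0).astype(int).tolist()) for y in list(range(0,20,3))+list(range(74,100,3))])
d=np.array([.42625,-.90461]);o=np.array([.54475,-.1174]);g=.0215
p=o+d*(.027+.050-g);print(p)
plan([(*p,.165)],115.2)
```

```text
0.018 0.017 [[317.4, -9.9], [317.4, 91.3], [317.4, 285.9]]
0.018 0.021 [[317.3, -13.5], [317.3, 90.7], [317.4, 290.0]]
0.018 0.025 [[317.3, -17.3], [317.3, 90.1], [317.4, 294.2]]
0.0215 0.017 [[317.4, -1.3], [317.4, 99.0], [317.4, 290.8]]
0.0215 0.021 [[317.3, -4.7], [317.3, 98.6], [317.4, 294.9]]
0.0215 0.025 [[317.3, -8.2], [317.3, 98.3], [317.4, 299.2]]
0.025 0.017 [[317.4, 7.1], [317.4, 106.5], [317.4, 295.6]]
0.025 0.021 [[317.3, 4.1], [317.3, 106.4], [317.4, 299.7]]
0.025 0.025 [[317.3, 0.8], [317.3, 106.3], [317.4, 304.1]]
[(0, [88, 146, 181]), (3, [141, 148, 154]), (6, [148, 149, 152]), (9, [149, 150, 153]), (12, [150, 150, 153]), (15, [165, 161, 158]), (18, [171, 165, 159]), (74, [173, 166, 160]), (77, [119, 114, 110]), (80, [96, 91, 89]), (83, [96, 91, 90]), (86, [96, 90, 89]), (89, [92, 88, 86]), (92, [117, 118, 115]), (95, [148, 149, 146]), (98, [148, 149, 147])]
[ 0.56840687 -0.16760585]
[10.1] 5
{"tx":0.457,"ty":0.046,"tz":-0.003,"roll":-0.051},{"tx":0.45,"ty":0.093,"tz":-0.003,"roll":-0.051},{"tx":0.438,"ty":0.138,"tz":-0.004,"roll":-0.051},{"tx":0.421,"ty":0.182,"tz":-0.003,"roll":-0.051},{"tx":0.401,"ty":0.224,"tz":-0.003,"roll":-0.051},
end [ 0.5685 -0.1676  0.165 ] 115.44 now [ 0.5302 -0.394   0.1634] 86.22
```

>>> arm_command:
  series:
    - {"jaw":-1,"tx":0.46,"ty":0.05,"tz":-0.05,"roll":-0.051}
    - {"jaw":-1,"tx":0.45,"ty":0.09,"tz":-0.05,"roll":-0.051}
    - {"jaw":-1,"tx":0.44,"ty":0.14,"tz":-0.05,"roll":-0.051}
    - {"jaw":-1,"tx":0.42,"ty":0.18,"tz":0,"roll":-0.051}
    - {"jaw":-1,"tx":0.36,"ty":0.22,"tz":0,"roll":-0.051}
    - {"jaw":-1,"tx":0,"ty":0,"tz":0,"roll":0}
    - {"jaw":-1,"tx":0,"ty":0,"tz":0,"roll":0}

```text
t: 10.8
tool_pos: [0.5689, -0.1691, 0.1768]
eef_rot: [0.532, 0.847, -0.001, -0.003]
contact_force: [-0.1, 0.1, -1.7]
width: 0.0148
gripper_force: 19.7
```

Run:
```python
from h import *
p=np.array([.54475,-.1174])+np.array([.42625,-.90461])*.059;print(p)
plan([(*p,.11)],115.2)
im=vision.get_image('wrist')[:,:,::-1];c,E=ext('wrist');cv2.imwrite('pics/w7.png',im);np.save('w7.npy',E)
# predicted rest base corners in this view
for P in[(.555,-.0405,.01),(.6101,-.1582,.01),(.5342,-.1929,.01),(.4797,-.078,.01)]:print(proj('wrist',P,E).round(1))
hsv=cv2.cvtColor(np.ascontiguousarray(im),cv2.COLOR_BGR2HSV);m=((hsv[...,2]>205)&(hsv[...,1]<40)).astype(np.uint8)
n,l,st,ce=cv2.connectedComponentsWithStats(m)
for i in range(1,n):
    if st[i,4]>300:print(st[i])
```

```text
[ 0.56989875 -0.17077199]
[10.8] 2
{"tx":-0.01,"ty":0.001,"tz":0.334,"roll":0.002},{"tx":-0.009,"ty":0.001,"tz":0.334,"roll":0.002},
end [ 0.5699 -0.1708  0.11  ] 115.22 now [ 0.5689 -0.1691  0.1768] 115.68
[[357.8  71.9]]
[[352.6 185.3]]
[[285.8 184.2]]
[[282.   73.3]]
[422   0  72  61 838]
[ 327   69   31  117 2358]
[ 283   70   23  116 1885]
[ 445  143  110  111 4411]
```

View pics/w7.png

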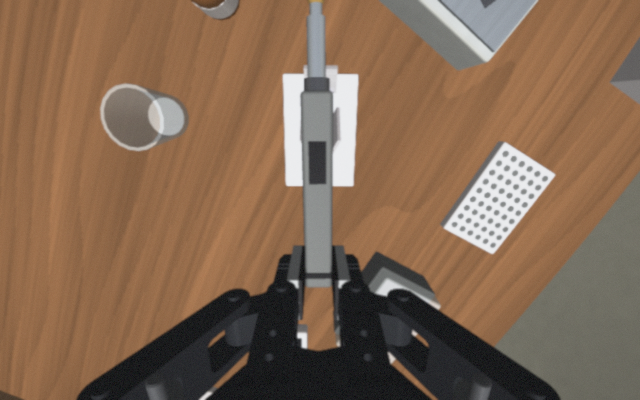

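The wrist view shows the rest's base between x=284 and 358, with the probe along x≈317 and centred on it. I'll descend until it touches.

>>> arm_command:
  series:
    - {"jaw":-1,"tx":-0.02,"ty":0.01,"tz":0.33,"roll":0.002}
    - {"jaw":-1,"tx":0,"ty":0,"tz":0.33,"roll":0}
    - {"jaw":-1,"tx":0,"ty":0,"tz":0.1,"roll":0}
    - {"jaw":-1,"tx":0,"ty":0,"tz":0,"roll":0}

```text
t: 11.25
tool_pos: [0.5692, -0.1746, 0.1008]
eef_rot: [0.537, 0.844, -0.001, -0.003]
contact_force: [-0.3, 0.1, -0.5]
width: 0.015
gripper_force: 19.7
```

>>> arm_command:
  series:
    - {"jaw":-1,"tx":0,"ty":0,"tz":0.05,"roll":0}
    - {"jaw":-1,"tx":0,"ty":0,"tz":0,"roll":0}

```text
t: 11.45
tool_pos: [0.5734, -0.1739, 0.1001]
eef_rot: [0.536, 0.844, 0.0, 0.001]
contact_force: [-0.7, -0.3, -1.0]
width: 0.0152
gripper_force: 19.7
```

>>> arm_command:
  series:
    - {"jaw":-1,"tx":0.03,"ty":0,"tz":0.03,"roll":0}
    - {"jaw":-1,"tx":0,"ty":0,"tz":0,"roll":0}
    - {"jaw":-1,"tx":0,"ty":0,"tz":0,"roll":0}

```text
t: 11.75
tool_pos: [0.5715, -0.1703, 0.0967]
eef_rot: [0.535, 0.845, 0.0, 0.0]
contact_force: [-0.0, -0.6, -1.4]
width: 0.015
gripper_force: 19.7
```

>>> arm_command:
  series:
    - {"jaw":-1,"tx":0,"ty":0,"tz":0.04,"roll":0}
    - {"jaw":-1,"tx":0,"ty":0,"tz":0,"roll":0}
    - {"jaw":-1,"tx":0,"ty":0,"tz":0,"roll":0}

```text
t: 12.05
tool_pos: [0.572, -0.1706, 0.0926]
eef_rot: [0.536, 0.844, 0.0, 0.001]
contact_force: [1.2, -0.5, 0.8]
width: 0.0148
gripper_force: 19.9
```

>>> arm_command:
  series:
    - {"jaw":-1,"tx":0,"ty":0,"tz":0.03,"roll":0}
    - {"jaw":-1,"tx":0,"ty":0,"tz":0,"roll":0}
    - {"jaw":-1,"tx":0,"ty":0,"tz":0,"roll":0}

```text
t: 12.35
tool_pos: [0.5723, -0.1713, 0.0904]
eef_rot: [0.536, 0.844, 0.0, 0.001]
contact_force: [0.2, -1.7, 4.7]
width: 0.0149
gripper_force: 20.5
```

>>> arm_command:
  series:
    - {"jaw":-1,"tx":0,"ty":0,"tz":-0.01,"roll":0}
    - {"jaw":-0.5,"tx":0,"ty":0,"tz":0,"roll":0}
    - {"jaw":-0.5,"tx":0,"ty":0,"tz":0,"roll":0}
    - {"jaw":-0.4,"tx":0,"ty":0,"tz":0,"roll":0}
    - {"jaw":-0.4,"tx":0,"ty":0,"tz":0,"roll":0}
    - {"jaw":-0.4,"tx":0,"ty":0,"tz":0,"roll":0}

```text
t: 12.95
tool_pos: [0.5708, -0.1703, 0.0897]
eef_rot: [0.536, 0.844, -0.0, -0.0]
contact_force: [0.7, -0.3, -1.2]
width: 0.0256
gripper_force: 0.0
```

Run:
```python
from h import *
w=vision.get_image('wrist')[:,:,::-1];c,E=ext('wrist');np.save('w8.npy',E);s=vision.get_image('side')[:,:,::-1];cv2.imwrite('pics/w8.png',w);cv2.imwrite('pics/s8.png',s)
o=np.zeros((400,800,3),np.uint8);o[:,:400]=w[:,120:520]
o[:,400:]=cv2.resize(s[190:290,270:370],(400,400),interpolation=cv2.INTER_CUBIC);cv2.imwrite('pics/c8.png',o)
O=np.array([.54475,-.1174,0]);d=np.array([.42625,-.90461,0])
for n,P in dict(tip=O-.055*d+[0,0,.035],tail=O+.055*d+[0,0,.145]).items():
  a=proj('wrist',P,E)[0];b=proj('side',P)[0];print(n,a[0]-120,a[1],400+(b[0]-270)*4,(b[1]-190)*4)
print(arm.read_state()['width'])
```

```text
tip 195.48586268365034 66.02152277062532 547.7348155978957 170.8510998020082
tail 194.0196421202661 284.1431995275005 648.8202431594566 113.42003437220762
0.025283027645317195
```

View pics/c8.png

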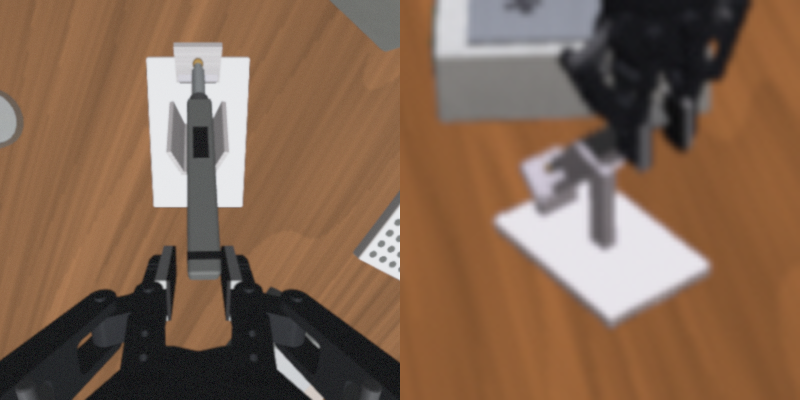

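The probe lies in the trough with its tip ball at (198,62) against the end plate and its tail at (204,270) between the open fingers. I'll wait a second, then move to the regrip point near the tail.

>>> arm_command:
  series:
    - {"jaw":-0.4,"tx":0,"ty":0.03,"tz":0,"roll":0}
    - {"jaw":-0.4,"tx":0,"ty":0,"tz":0,"roll":0}
    - {"jaw":-0.4,"tx":0,"ty":0,"tz":0,"roll":0}
    - {"jaw":-0.4,"tx":0,"ty":0,"tz":0,"roll":0}
    - {"jaw":-0.4,"tx":0,"ty":0,"tz":0,"roll":0}
    - {"jaw":-0.4,"tx":0,"ty":0,"tz":0,"roll":0}
    - {"jaw":-0.4,"tx":0.09,"ty":0,"tz":-0.07,"roll":0}
    - {"jaw":-0.4,"tx":0.09,"ty":0,"tz":-0.07,"roll":0}

```text
t: 13.85
tool_pos: [0.5658, -0.1523, 0.1044]
eef_rot: [0.536, 0.844, 0.0, -0.0]
contact_force: [0.1, 0.3, -0.1]
width: 0.026
gripper_force: 0.0
```

>>> arm_command:
  series:
    - {"jaw":-0.4,"tx":0,"ty":0,"tz":0,"roll":0}
    - {"jaw":-0.4,"tx":0,"ty":0,"tz":0,"roll":0}
    - {"jaw":-0.4,"tx":0,"ty":0,"tz":0,"roll":0}

```text
t: 14.15
tool_pos: [0.5662, -0.1531, 0.1042]
eef_rot: [0.536, 0.844, -0.0, 0.0]
contact_force: [-0.9, -0.8, 0.4]
width: 0.0255
gripper_force: 0.0
```

Run:
```python
from h import *
im=vision.get_image('wrist');c,E=ext('wrist');np.save('w9.npy',E);cv2.imwrite('pics/w9.png',im[:,:,::-1])
s=arm.read_state();p=np.array(s['tool_pos']);r=p-[.54475,-.1174,0];d=np.array([.42625,-.90461,0]);print(p,'along',r@d,'tooly off',r@[np.sin(np.radians(115.2)),-np.cos(np.radians(115.2)),0],np.degrees(yaw()))
O=np.array([.54475,-.1174,0])
print('pred tip/tail',proj('wrist',np.array([O-.055*d+[0,0,.035],O+.055*d+[0,0,.145]]),E).round(1).tolist())
# brass: strongly yellow
hsv=cv2.cvtColor(im,cv2.COLOR_RGB2HSV);sub=hsv[30:130,300:345]
m=(sub[...,1]>90)&(sub[...,0]>10)&(sub[...,0]<30);ys,xs=np.where(m);print('brass',xs.mean()+300,ys.mean()+30,len(xs)) if len(xs) else print('none')
for y in range(120,300,20):
    g=im[y,285:350].max(1);print(y,' '.join(str(v) for v in g[::3]))
```

```text
[ 0.56611682 -0.15329442  0.10402905] along 0.041578057292951554 tooly off 0.0040501722456540955 115.19154853989785
pred tip/tail [[312.0, 92.5], [309.3, 295.9]]
brass 322.62698007153807 51.61318344404701 1957
120 235 235 235 235 236 235 235 231 96 87 86 91 225 236 235 234 235 234 235 235 235 236
140 232 168 129 115 128 232 172 93 93 94 95 93 97 91 209 117 116 166 216 235 236 236
160 216 164 121 114 115 119 116 94 46 30 23 30 53 95 96 113 113 150 183 234 235 236
180 235 217 194 120 115 126 108 94 49 33 33 33 37 91 85 113 163 215 233 236 235 235
200 236 235 235 236 236 236 147 96 96 95 96 95 95 97 99 230 235 236 235 236 236 235
220 147 147 149 142 139 148 99 94 99 95 95 94 94 97 92 125 142 146 146 146 140 136
240 140 137 142 146 145 146 99 97 89 95 94 95 95 95 93 107 146 138 137 141 135 136
260 75 72 28 31 132 134 98 93 96 96 94 95 94 94 98 90 135 135 129 27 25 69
280 122 44 36 29 138 148 101 92 96 96 96 96 97 96 96 88 136 140 133 27 32 45
```

>>> arm_command:
  series:
    - {"jaw":-1,"tx":0,"ty":0,"tz":0,"roll":0}
    - {"jaw":-1,"tx":0,"ty":0,"tz":0,"roll":0}
    - {"jaw":-1,"tx":0,"ty":0,"tz":0,"roll":0}
    - {"jaw":-1,"tx":0,"ty":0,"tz":0,"roll":0}
  force: 20

```text
t: 14.6
tool_pos: [0.5662, -0.1532, 0.104]
eef_rot: [0.536, 0.844, -0.0, 0.0]
contact_force: [-0.4, -0.4, 0.1]
width: 0.0152
gripper_force: 22.9
```

>>> arm_command:
  series:
    - {"jaw":-1,"tx":0.094,"ty":0,"tz":-0.072,"roll":0}
    - {"jaw":-1,"tx":0.138,"ty":0,"tz":-0.09,"roll":0}
    - {"jaw":-1,"tx":0.147,"ty":0,"tz":-0.071,"roll":0}
    - {"jaw":-1,"tx":0.153,"ty":0,"tz":-0.053,"roll":0}

```text
t: 15.0
tool_pos: [0.5437, -0.1039, 0.1344]
eef_rot: [0.535, 0.845, -0.0, 0.001]
contact_force: [0.6, -2.3, 1.1]
width: 0.0154
gripper_force: 22.4
```

```bash
cat >> h.py <<'E'
def probe():
    """edges of the grey probe per row + brass pixels, wrist view"""
    im=vision.get_image('wrist');c,E=ext('wrist');hsv=cv2.cvtColor(im,cv2.COLOR_RGB2HSV);s=arm.read_state()
    print('tcp',np.round(s['tool_pos'],4),'yaw',np.degrees(yaw()).round(2),'F',np.round(s['contact_force'],1),'w',round(s['width'],4))
    T=np.array(vision.camera_info('wrist')['tool_from_camera'])
    m=((hsv[...,1]>110)&(hsv[...,0]>17)&(hsv[...,0]<30)).astype(np.uint8);m[:,:280]=0;m[:,360:]=0
    n,l,st,ce=cv2.connectedComponentsWithStats(m)
    for i in range(1,n):
        if st[i,4]>6:print('yellow',st[i].tolist(),ce[i].round(1))
    for a in(45,60,75,90):
        t=np.radians(a);print(a,proj('wrist',[[.136*np.cos(t),0,-.026+.136*np.sin(t)]],T).round(1).tolist())
    return im
E
python3 - <<'E'
from h import *
im=probe();cv2.imwrite('pics/w10.png',im[:,:,::-1])
E
```

```text
tcp [ 0.543  -0.1003  0.1351] yaw 115.48 F [-1.5 -0.3  2.9] w 0.0154
45 [[317.1, 93.1]]
60 [[317.2, 127.5]]
75 [[317.3, 160.9]]
90 [[317.3, 193.6]]
```

>>> arm_command:
  series:
    - {"jaw":-1,"tx":0.156,"ty":0,"tz":-0.043,"roll":0}
    - {"jaw":-1,"tx":0.159,"ty":0,"tz":-0.024,"roll":0}
    - {"jaw":-1,"tx":0.161,"ty":0,"tz":-0.004,"roll":0}
    - {"jaw":-1,"tx":0.08,"ty":0,"tz":0,"roll":0}
    - {"jaw":-1,"tx":0,"ty":0,"tz":0,"roll":0}
    - {"jaw":-1,"tx":0,"ty":0,"tz":0,"roll":0}

```text
t: 15.65
tool_pos: [0.5197, -0.0521, 0.1405]
eef_rot: [0.535, 0.845, 0.001, -0.0]
contact_force: [-0.4, -1.1, 4.3]
width: 0.0151
gripper_force: 22.2
```

>>> arm_command:
  series:
    - {"jaw":-1,"tx":0,"ty":0,"tz":-0.3,"roll":0}
    - {"jaw":-1,"tx":0,"ty":0,"tz":-0.4,"roll":0}
    - {"jaw":-1,"tx":0,"ty":0,"tz":-0.1,"roll":0}
    - {"jaw":-1,"tx":0,"ty":0,"tz":0,"roll":0}

```text
t: 16.05
tool_pos: [0.5206, -0.0525, 0.2208]
eef_rot: [0.535, 0.845, 0.001, 0.001]
contact_force: [-0.5, 0.1, -1.3]
width: 0.0155
gripper_force: 21.6
```

Run:
```python
from h import *
im=probe();cv2.imwrite('pics/w11.png',im[:,:,::-1]);cv2.imwrite('pics/s11.png',vision.get_image('side')[:,:,::-1])
for y in range(110,270,6):
    print(y,' '.join('%d/%d'%(v[0],v[2]) for v in im[y,296:340:4]))
```

```text
tcp [ 0.5191 -0.0529  0.219 ] yaw 115.29 F [-0.4 -0.4 -1.5] w 0.0153
45 [[317.1, 93.1]]
60 [[317.2, 127.6]]
75 [[317.3, 160.9]]
90 [[317.3, 193.6]]
110 149/75 149/73 146/71 145/72 159/80 154/76 147/74 155/76 158/76 164/79 159/80
116 150/75 144/72 147/74 156/76 156/75 149/73 152/76 161/81 168/83 161/81 154/76
122 144/72 150/75 151/74 158/79 153/75 142/72 154/73 162/80 166/82 156/78 148/72
128 145/70 146/72 163/82 156/78 146/71 155/77 161/80 168/83 157/78 151/76 143/70
134 147/70 157/78 159/79 152/76 143/71 158/78 166/81 164/82 156/77 146/71 139/68
140 153/75 160/79 158/79 147/73 154/76 163/81 167/82 158/78 151/76 144/71 149/75
146 163/82 157/76 149/75 144/71 161/80 169/84 158/78 153/77 146/73 146/71 149/74
152 158/80 152/74 145/72 153/77 170/83 162/80 154/77 145/73 140/68 150/75 152/76
158 158/79 148/75 149/75 167/83 169/83 156/77 146/74 145/73 145/72 152/77 151/77
164 151/74 148/74 162/82 170/83 159/80 146/72 146/73 139/67 150/75 150/74 153/76
170 148/75 147/74 170/84 163/78 150/73 145/72 138/70 150/74 151/75 153/78 155/77
176 227/230 225/227 222/224 223/225 221/223 220/223 222/225 2
[... 562 characters left out ...]
34/236
218 233/236 167/166 198/204 216/219 47/49 48/50 46/50 48/49 175/179 234/237 235/237
224 233/236 163/160 116/117 126/125 36/38 16/12 19/19 43/42 161/166 233/236 233/237
230 233/236 157/154 116/117 96/95 41/43 26/20 33/28 36/37 121/125 234/237 233/236
236 234/236 152/151 115/114 72/73 54/54 49/49 55/56 53/53 100/102 233/236 233/236
242 230/234 150/147 117/116 60/60 53/52 52/52 55/56 54/55 71/74 232/236 234/237
248 75/78 67/71 56/56 55/56 51/53 52/50 54/53 52/52 58/59 113/115 71/71
254 76/75 60/61 73/77 56/55 53/53 49/49 51/52 54/56 52/54 76/78 58/62
260 73/75 41/43 37/31 52/55 52/50 49/51 51/51 50/53 47/49 41/34 41/40
266 71/73 36/38 28/26 54/52 50/51 52/53 50/51 51/55 50/49 32/34 28/32
```

The brass tip shows at (319,200), so the probe is close to vertical. Now I work out the tip's offset and the moves to the marks.

```bash
cat >> h.py <<'E'
T=np.array(vision.camera_info('wrist')['tool_from_camera'])
def tipoff(uv,zt):
    o,d=ray('wrist',uv,T);return o+d*(zt-o[2])/d[2]
def goto(tip,off,z,via=None):
    c,s=np.cos(yaw()),np.sin(yaw());t=np.array(tip)-off[0]*np.array([c,s])-off[1]*np.array([s,-c])
    plan(([via] if via else [])+[(*t,z)],115.3)
E
python3 - <<'E'
from h import *
for z in(.10,.109,.115):print(tipoff((319,199.5),z).round(4))
off=tipoff((319,199.5),.107)
goto((.598,.168),off,.215)
E
```

```text
[-0.0033  0.0017  0.1   ]
[-0.0062  0.0018  0.109 ]
[-0.0081  0.0018  0.115 ]
[16.1] 5
{"tx":0.343,"ty":0.33,"tz":0.006,"roll":-0},{"tx":0.343,"ty":0.329,"tz":0.005,"roll":-0},{"tx":0.344,"ty":0.33,"tz":0.006,"roll":-0},{"tx":0.343,"ty":0.329,"tz":0.006,"roll":-0},{"tx":0.343,"ty":0.33,"tz":0.006,"roll":-0},
end [0.594  0.1722 0.215 ] 115.27 now [ 0.5182 -0.0533  0.2179] 115.27
```

>>> arm_command:
  series:
    - {"jaw":-1,"tx":0.34,"ty":0.33,"tz":0,"roll":0}
    - {"jaw":-1,"tx":0.34,"ty":0.33,"tz":0,"roll":0}
    - {"jaw":-1,"tx":0.34,"ty":0.33,"tz":0,"roll":0}
    - {"jaw":-1,"tx":0.34,"ty":0.33,"tz":0,"roll":0}
    - {"jaw":-1,"tx":0.34,"ty":0.33,"tz":0,"roll":0}
    - {"jaw":-1,"tx":0,"ty":0,"tz":0.1,"roll":0}
    - {"jaw":-1,"tx":0,"ty":0,"tz":0.1,"roll":0}
    - {"jaw":-1,"tx":0,"ty":0,"tz":0,"roll":0}

```text
t: 16.95
tool_pos: [0.5939, 0.1671, 0.1951]
eef_rot: [0.536, 0.844, -0.004, -0.003]
contact_force: [-1.7, -0.9, -1.6]
width: 0.0153
gripper_force: 21.5
```

```bash
cat >> h.py <<'E'
def look(tip,fn):
    im=vision.get_image('wrist');c,E=ext('wrist');cv2.imwrite(fn,im[:,:,::-1]);s=arm.read_state()
    print('tcp',np.round(s['tool_pos'],4),'F',np.round(s['contact_force'],1))
    q=proj('wrist',[*tip,.07],E)[0];print('mark predicted px',q.round(1))
    hsv=cv2.cvtColor(im,cv2.COLOR_RGB2HSV);m=((hsv[...,1]>60)&(hsv[...,0]>8)&(hsv[...,0]<35)).astype(np.uint8)
    m[:180]=0;m[215:]=0;m[:,:295]=0;m[:,345:]=0
    ys,xs=np.where(m);print('brass',len(xs),xs.mean() if len(xs) else 0,ys.min() if len(ys) else 0,ys.max() if len(ys) else 0)
    # mark: dark on plate (plate ~150+)
    g=im.max(2);w=g[int(q[1])-40:int(q[1])+20,int(q[0])-40:int(q[0])+40]
    for r in range(0,60,3):print(int(q[1])-40+r,''.join('#' if v<70 else '+' if v<100 else '.' for v in w[r,::1]))
E
python3 - <<'E'
from h import *
look((.598,.168),'pics/w12.png')
E
```

```text
tcp [0.5949 0.1666 0.1965] F [ 0.3  0.1 -0.6]
mark predicted px [321.2 189.4]
brass 12 318.5 198 200
149 .....................................................+########################+.
152 .........................................................+######################
155 .............................................................+##################
158 .................................................................+##############
161 .....................................................................+##########
164 ..........................................................................######
167 ..............................................................................##
170 ................................................................................
173 ................................................................................
176 ................................................................................
179 ................................................................................
182 ......................................+++++++++.................................
185 ..................................++++++++++++++++..............................
188 .................................++++++++++++++++++.............................
191 .................................+++++++++++++++++++............................
194 .................................++++++++++++++++++.............................
197 ...................................+++++++++++++................................
200 .....................................+..........................................
203 ..................................+++++++.......................................
206 ..................................+++++++.......................................
```

Run:
```python
from h import *
E=ext('wrist')[1];print(px('wrist',(323,190.5),.07,E))
for z in(.103,.107,.112):
    off=tipoff((318.7,198.5),z);print(off.round(4));goto((.598,.168),off,.186)
```

```text
[0.6004 0.1677 0.07  ]
[-0.0032  0.0014  0.103 ]
[17.0] 1
{"tx":0.031,"ty":0.02,"tz":0.105,"roll":-0.002},
end [0.5954 0.1703 0.186 ] 115.3 now [0.5949 0.1666 0.1965] 115.07
[-0.0044  0.0015  0.107 ]
[17.0] 1
{"tx":0.043,"ty":0.02,"tz":0.105,"roll":-0.002},
end [0.5949 0.1714 0.186 ] 115.3 now [0.5949 0.1666 0.1965] 115.07
[-0.006   0.0015  0.112 ]
[17.0] 1
{"tx":0.059,"ty":0.019,"tz":0.105,"roll":-0.002},
end [0.5941 0.1728 0.186 ] 115.3 now [0.5949 0.1666 0.1965] 115.07
```

>>> arm_command:
  series:
    - {"jaw":-1,"tx":0.04,"ty":0.025,"tz":0.1,"roll":0}
    - {"jaw":-1,"tx":0,"ty":0,"tz":0.03,"roll":0}
    - {"jaw":-1,"tx":0,"ty":0,"tz":0,"roll":0}
    - {"jaw":-1,"tx":0,"ty":0,"tz":0,"roll":0}

```text
t: 17.4
tool_pos: [0.5974, 0.1739, 0.187]
eef_rot: [0.536, 0.844, 0.0, 0.0]
contact_force: [-0.1, -0.3, -0.0]
width: 0.0153
gripper_force: 21.5
```

>>> arm_command:
  series:
    - {"jaw":-1,"tx":0,"ty":0,"tz":0.04,"roll":0}
    - {"jaw":-1,"tx":0,"ty":0,"tz":0,"roll":0}
    - {"jaw":-1,"tx":0,"ty":0,"tz":0,"roll":0}

```text
t: 17.7
tool_pos: [0.5973, 0.1742, 0.1828]
eef_rot: [0.536, 0.844, -0.0, -0.0]
contact_force: [0.6, -0.0, -1.2]
width: 0.0152
gripper_force: 21.5
```

Run:
```python
from h import *
print(np.mean([arm.read_state()['contact_force'] for _ in range(3)],0))
look((.598,.168),'pics/w13.png')
```

```text
[ 0.63745549 -0.03193551 -1.18298213]
tcp [0.5974 0.1743 0.1829] F [-0.2  0.1 -0.4]
mark predicted px [315.3 198.2]
brass 14 318.5 198 200
158 .......................................................+####################+...
161 ...........................................................+####################
164 ................................................................################
167 ....................................................................+###########
170 ........................................................................+#######
173 ............................................................................+###
176 ................................................................................
179 ................................................................................
182 ................................................................................
185 ................................................................................
188 .........................................++.....................................
191 ..................................+++++++++++++++...............................
194 ................................+++++++++++++++++++.............................
197 ................................++++++++++++++++++++............................
200 ................................+++++++++++++..++++.............................
203 .................................+++++++++++++++++..............................
206 .....................................+++++++++++................................
209 .......................................+#######+................................
212 ...................................+###############+............................
215 ...................................+################............................
```

>>> arm_command:
  series:
    - {"jaw":-1,"tx":0,"ty":0,"tz":0.04,"roll":0}
    - {"jaw":-1,"tx":0,"ty":0,"tz":0,"roll":0}
    - {"jaw":-1,"tx":0,"ty":0,"tz":0,"roll":0}

```text
t: 18.05
tool_pos: [0.5972, 0.1742, 0.1785]
eef_rot: [0.536, 0.844, -0.0, -0.0]
contact_force: [-0.1, 0.4, 0.0]
width: 0.0153
gripper_force: 21.5
```

>>> arm_command:
  series:
    - {"jaw":-1,"tx":0,"ty":0,"tz":0.03,"roll":0}
    - {"jaw":-1,"tx":0,"ty":0,"tz":0,"roll":0}
    - {"jaw":-1,"tx":0,"ty":0,"tz":0,"roll":0}

```text
t: 18.35
tool_pos: [0.5976, 0.1745, 0.1762]
eef_rot: [0.536, 0.844, 0.0, 0.0]
contact_force: [-0.4, 0.6, 1.0]
width: 0.0156
gripper_force: 21.8
```

>>> arm_command:
  series:
    - {"jaw":-1,"tx":0,"ty":0,"tz":0.02,"roll":0}
    - {"jaw":-1,"tx":0,"ty":0,"tz":0,"roll":0}
    - {"jaw":-1,"tx":0,"ty":0,"tz":0,"roll":0}
    - {"jaw":-1,"tx":0,"ty":0,"tz":0,"roll":0}
    - {"jaw":-1,"tx":0,"ty":0,"tz":0,"roll":0}
    - {"jaw":-1,"tx":0,"ty":0,"tz":0,"roll":0}

```text
t: 18.95
tool_pos: [0.5975, 0.1744, 0.174]
eef_rot: [0.536, 0.844, 0.0, 0.0]
contact_force: [0.2, -0.1, 1.8]
width: 0.0156
gripper_force: 21.9
```

Run:
```python
from h import *
print(np.mean([arm.read_state()['contact_force'] for _ in range(3)],0))
look((.598,.168),'pics/w14.png')
s=arm.read_state();p=np.array(s['tool_pos'])
# tip is on round now: offset world
for r in((.5985,.168),):
  o=p[:2]-r;print('offset',o)
  t=np.array([.621,.061])+o;print('sq tcp',t);plan([(p[0],p[1],.192),(*t,.192),(*t,.180)],115.3)
```

```text
[ 0.16259118 -0.09456616  1.76402832]
tcp [0.5975 0.1744 0.174 ] F [-0.5  0.7  2.2]
mark predicted px [315.  200.8]
brass 0 0 0 0
160 ........................................................+####################+..
163 ............................................................+###################
166 ................................................................+###############
169 ....................................................................+###########
172 ........................................................................+#######
175 .............................................................................###
178 ................................................................................
181 ................................................................................
184 ................................................................................
187 ................................................................................
190 ................................................................................
193 ...............................
[... 377 characters left out ...]
............
208 ..................................++++++######++................................
211 ...................................+###############+............................
214 ...................................+################............................
217 ...................................+################+...........................
offset [-0.0009772   0.00636477]
sq tcp [0.6200228  0.06736477]
[19.0] 5
{"tx":0,"ty":0,"tz":-0.18,"roll":-0},{"tx":-0.355,"ty":-0.084,"tz":-0,"roll":-0},{"tx":-0.354,"ty":-0.084,"tz":-0,"roll":-0},{"tx":-0.355,"ty":-0.084,"tz":-0,"roll":-0},{"tx":0,"ty":-0,"tz":0.12,"roll":-0},
end [0.62   0.0674 0.18  ] 115.21 now [0.5975 0.1744 0.174 ] 115.21
```

>>> arm_command:
  series:
    - {"jaw":-1,"tx":0,"ty":0,"tz":-0.18,"roll":0}
    - {"jaw":-1,"tx":-0.35,"ty":-0.085,"tz":0,"roll":0}
    - {"jaw":-1,"tx":-0.355,"ty":-0.085,"tz":0,"roll":0}
    - {"jaw":-1,"tx":-0.355,"ty":-0.085,"tz":0,"roll":0}
    - {"jaw":-1,"tx":0,"ty":0,"tz":0,"roll":0}
    - {"jaw":-1,"tx":0,"ty":0,"tz":0.08,"roll":0}
    - {"jaw":-1,"tx":0,"ty":0,"tz":0,"roll":0}

```text
t: 19.7
tool_pos: [0.6174, 0.0688, 0.1815]
eef_rot: [0.535, 0.845, -0.001, -0.002]
contact_force: [-0.5, 0.9, -1.5]
width: 0.0149
gripper_force: 21.5
```

Run:
```python
from h import *
look((.621,.061),'pics/w15.png')
```

```text
tcp [0.6177 0.0695 0.1822] F [-0.3  1.2 -0.7]
mark predicted px [317.  201.4]
brass 15 318.2 198 200
161 ................................................................................
164 ................................................................................
167 ................................................................................
170 ................................................................................
173 ................................................................................
176 ................................................................................
179 ................................................................................
182 ................................................................................
185 ................................................................................
188 ................................................................................
191 ........................................+++++++.................................
194 ....................................++++++++++++++..............................
197 ................................++++++++++++++++++++............................
200 ...............................+++++++++++++..++++++++..........................
203 .................................+++++++++++++++++++++..........................
206 ...................................++++++++#++++++..............................
209 .....................................+#########+................................
212 ..................................+###############+.............................
215 ..................................+################+............................
218 ..................................#################+............................
```

>>> arm_command:
  series:
    - {"jaw":-1,"tx":-0.01,"ty":0,"tz":0.05,"roll":0}
    - {"jaw":-1,"tx":0,"ty":0,"tz":0.03,"roll":0}
    - {"jaw":-1,"tx":0,"ty":0,"tz":0,"roll":0}
    - {"jaw":-1,"tx":0,"ty":0,"tz":0,"roll":0}
    - {"jaw":-1,"tx":0,"ty":0,"tz":0,"roll":0}

```text
t: 20.25
tool_pos: [0.6202, 0.0673, 0.1764]
eef_rot: [0.536, 0.845, 0.001, 0.0]
contact_force: [0.2, 0.3, 0.6]
width: 0.0155
gripper_force: 21.7
```

>>> arm_command:
  series:
    - {"jaw":-1,"tx":0,"ty":0,"tz":0.01,"roll":0}
    - {"jaw":-1,"tx":0,"ty":0,"tz":0,"roll":0}
    - {"jaw":-1,"tx":0,"ty":0,"tz":0,"roll":0}
    - {"jaw":-1,"tx":0,"ty":0,"tz":0,"roll":0}
    - {"jaw":-1,"tx":0,"ty":0,"tz":0,"roll":0}

```text
t: 20.75
tool_pos: [0.6201, 0.0668, 0.175]
eef_rot: [0.536, 0.844, 0.0, 0.0]
contact_force: [0.5, 1.7, 2.0]
width: 0.0154
gripper_force: 21.8
```

Run:
```python
from h import *
s=arm.read_state();p=np.array(s['tool_pos']);o=np.array([-.001,.0063]);t=np.array([.534,.0935])+o
print(p,s['contact_force']);plan([(p[0],p[1],.192),(*t,.192),(*t,.182)],115.3)
```

```text
[0.62006839 0.06684935 0.17499455] [0.46722729 1.67869389 1.96050602]
[20.8] 4
{"tx":0,"ty":0,"tz":-0.17,"roll":-0},{"tx":0.335,"ty":-0.324,"tz":-0,"roll":-0},{"tx":0.334,"ty":-0.323,"tz":-0,"roll":-0},{"tx":0,"ty":-0,"tz":0.1,"roll":-0},
end [0.533  0.0998 0.182 ] 115.22 now [0.6201 0.0668 0.175 ] 115.22
```

>>> arm_command:
  series:
    - {"jaw":-1,"tx":0,"ty":0,"tz":-0.17,"roll":0}
    - {"jaw":-1,"tx":0.335,"ty":-0.325,"tz":0,"roll":0}
    - {"jaw":-1,"tx":0.335,"ty":-0.325,"tz":0,"roll":0}
    - {"jaw":-1,"tx":0,"ty":0,"tz":0,"roll":0}
    - {"jaw":-1,"tx":0,"ty":0,"tz":0.1,"roll":0}
    - {"jaw":-1,"tx":0,"ty":0,"tz":0,"roll":0}
    - {"jaw":-1,"tx":0,"ty":0,"tz":0,"roll":0}

```text
t: 21.45
tool_pos: [0.5333, 0.0982, 0.1812]
eef_rot: [0.537, 0.844, -0.0, -0.0]
contact_force: [-0.2, 0.6, -0.4]
width: 0.0154
gripper_force: 21.5
```

Run:
```python
from h import *
look((.534,.0935),'pics/w16.png')
```

```text
tcp [0.5336 0.0985 0.1815] F [ 1.   0.3 -0.4]
mark predicted px [315.6 197.5]
brass 14 318.2142857142857 198 200
157 ................................................................................
160 ................................................................................
163 ................................................................................
166 ................................................................................
169 ................................................................................
172 ................................................................................
175 ................................................................................
178 ................................................................................
181 ................................................................................
184 ................................................................................
187 ...........................................++++.................................
190 ..........................................++++..................................
193 ...............................++++++++++++++...................................
196 .................................++++++++++++++.................................
199 ......................................+++......++++++...........................
202 ......................................++++++++++...+............................
205 .....................................++++++++++.................................
208 ......................................+++####++.................................
211 ....................................+#############++............................
214 ...................................+################............................
```

>>> arm_command:
  series:
    - {"jaw":-1,"tx":0,"ty":0,"tz":0.05,"roll":0}
    - {"jaw":-1,"tx":0,"ty":0,"tz":0.02,"roll":0}
    - {"jaw":-1,"tx":0,"ty":0,"tz":0,"roll":0}
    - {"jaw":-1,"tx":0,"ty":0,"tz":0,"roll":0}
    - {"jaw":-1,"tx":0,"ty":0,"tz":0,"roll":0}
    - {"jaw":-1,"tx":0,"ty":0,"tz":0,"roll":0}
    - {"jaw":-1,"tx":0,"ty":0,"tz":0,"roll":0}
    - {"jaw":-1,"tx":0,"ty":0,"tz":0,"roll":0}

```text
t: 22.3
tool_pos: [0.533, 0.0997, 0.1751]
eef_rot: [0.536, 0.844, 0.0, 0.0]
contact_force: [0.9, 0.1, 0.9]
width: 0.0154
gripper_force: 21.8
```

Run:
```python
from h import *
s=arm.read_state();p=np.array(s['tool_pos']);print(p,s['contact_force'])
plan([(p[0],p[1],.23),(.5203,-.0525,.23)],115.3)
```

```text
[0.53295598 0.09969704 0.17512021] [0.93451742 0.11185238 0.90279576]
[22.3] 6
{"tx":0,"ty":0,"tz":-0.274,"roll":-0},{"tx":0,"ty":0,"tz":-0.275,"roll":-0},{"tx":-0.331,"ty":-0.191,"tz":0,"roll":-0},{"tx":-0.33,"ty":-0.19,"tz":0,"roll":-0},{"tx":-0.331,"ty":-0.191,"tz":0,"roll":-0},{"tx":-0.331,"ty":-0.191,"tz":0,"roll":-0},
end [ 0.5203 -0.0525  0.23  ] 115.22 now [0.533  0.0997 0.1751] 115.22
```

>>> arm_command:
  series:
    - {"jaw":-1,"tx":0,"ty":0,"tz":0.015,"roll":0}
    - {"jaw":-1,"tx":0,"ty":0,"tz":0,"roll":0}
    - {"jaw":-1,"tx":0,"ty":0,"tz":0,"roll":0}
    - {"jaw":-1,"tx":0,"ty":0,"tz":0,"roll":0}
    - {"jaw":-1,"tx":0,"ty":0,"tz":0,"roll":0}
    - {"jaw":-1,"tx":0,"ty":0,"tz":-0.28,"roll":0}
    - {"jaw":-1,"tx":0,"ty":0,"tz":-0.28,"roll":0}

```text
t: 23.0
tool_pos: [0.5291, 0.0987, 0.2272]
eef_rot: [0.536, 0.844, -0.003, -0.003]
contact_force: [-0.7, 0.5, -1.6]
width: 0.0152
gripper_force: 21.5
```

>>> arm_command:
  series:
    - {"jaw":-1,"tx":-0.33,"ty":-0.19,"tz":0,"roll":0}
    - {"jaw":-1,"tx":-0.33,"ty":-0.19,"tz":0,"roll":0}
    - {"jaw":-1,"tx":-0.33,"ty":-0.19,"tz":0,"roll":0}
    - {"jaw":-1,"tx":-0.33,"ty":-0.19,"tz":0,"roll":0}
    - {"jaw":-1,"tx":0,"ty":0,"tz":0,"roll":0}
    - {"jaw":-1,"tx":0,"ty":0,"tz":0.2,"roll":0}
    - {"jaw":-1,"tx":0,"ty":0,"tz":0.2,"roll":0}
    - {"jaw":-1,"tx":0,"ty":0,"tz":0,"roll":0}

```text
t: 23.8
tool_pos: [0.5149, -0.0518, 0.1848]
eef_rot: [0.536, 0.844, -0.002, -0.005]
contact_force: [-1.3, 0.1, -1.4]
width: 0.0153
gripper_force: 21.5
```

Run:
```python
from h import *
plan([(.5199,-.0523,.165),(.5199,-.0523,.1405)],115.25)
im=vision.get_image('wrist');cv2.imwrite('pics/w17.png',im[:,:,::-1])
c,E=ext('wrist');O=np.array([.54475,-.1174,0]);d=np.array([.42625,-.90461,0]);print(proj('wrist',np.array([O-.055*d+[0,0,.035],O-.0645*d+[0,0,.035]]),E))
for y in range(160,215,3):print(y,' '.join('%3d'%v for v in im[y,296:344:3].max(1)))
```

```text
[23.8] 2
{"tx":-0.025,"ty":0.043,"tz":0.198,"roll":-0},{"tx":-0,"ty":-0,"tz":0.245,"roll":-0},
end [ 0.5199 -0.0523  0.1405] 115.21 now [ 0.5149 -0.0518  0.1848] 115.21
[[316.10477924 197.22987299]
 [316.09071143 189.64292098]]
160 161 154 156 147 144 146 159 166 164 155 151 147 145 137 144 150
163 160 157 153 145 146 150 164 169 161 152 148 146 143 138 148 151
166 157 156 150 146 147 159 169 169 156 150 147 144 136 144 150 150
169 156 155 147 147 150 163 170 163 155 148 144 139 141 149 150 148
172 157 151 143 147 158 164 165 158 149 146 142 136 147 151 152 148
175 156 150 145 148 156 169 164 153 149 145 140 139 149 150 147 148
178 154 147 147 147 165 170 157 152 146 146 135 144 151 148 147 151
181 148 148 144 156 165 163 154 146 144 139 141 149 149 147 149 149
184 171 173 169 165 165 165 165 158 161 160 162 161 160 158 158 159
187 235 235 235 223 218 220 219 220 221 219 219 221 221 235 235 234
190 235 236 235 198 183 182 178 180 178 181 182 180 184 233 236 235
193 235 234 236 221 213 214 216 214 214 216 214 213 219 235 236 235
196 235 236 235 224 214 213 214 212 212 213 211 212 217 235 236 235
199 234 236 235 227 210 210 198 118 126 202 210 209 217 236 235 235
202 235 236 236 230 218 218 172  75  74 189 219 219 225 235 235 236
205 235 235 234 234 235 235 168  72  77 196 236 235 236 235 235 235
208 236 235 236 235 236 235 145  56  63 188 234 235 235 236 235 236
211 236 235 235 236 231  80  57  51  52  56 122 234 235 235 236 236
214 236 235 235 236 221  55  54  57  51  54  76 232 236 236 236 235
```

>>> arm_command:
  series:
    - {"jaw":-1,"tx":0,"ty":0,"tz":0.15,"roll":0}
    - {"jaw":-1,"tx":0,"ty":0,"tz":0.15,"roll":0}
    - {"jaw":-1,"tx":0,"ty":0,"tz":0,"roll":0}
    - {"jaw":-1,"tx":0,"ty":0,"tz":0,"roll":0}
    - {"jaw":-1,"tx":0,"ty":0,"tz":0,"roll":0}

```text
t: 24.35
tool_pos: [0.5204, -0.0522, 0.1597]
eef_rot: [0.536, 0.844, 0.0, 0.0]
contact_force: [0.6, 0.6, -0.6]
width: 0.0153
gripper_force: 21.5
```

Run:
```python
from h import *
plan([(.5199,-.0523,.1405)],115.25)
im=vision.get_image('wrist');cv2.imwrite('pics/w18.png',im[:,:,::-1]);a=cv2.imread('pics/w11.png')
c,E=ext('wrist');O=np.array([.54475,-.1174,0]);d=np.array([.42625,-.90461,0]);print(proj('wrist',np.array([O-.055*d+[0,0,.035],O-.0645*d+[0,0,.035]]),E))
for y in range(172,222,3):print(y,' '.join('%3d'%v for v in im[y,293:347:3].max(1)))
```

```text
[24.4] 1
{"tx":0.002,"ty":-0.005,"tz":0.192,"roll":-0},
end [ 0.5199 -0.0522  0.1405] 115.22 now [ 0.5204 -0.0522  0.1597] 115.22
[[311.88673962 201.93639572]
 [311.82607887 193.7582843 ]]
172 146 144 148 153 166 169 159 151 148 143 141 138 147 148 149 146 151 149
175 147 144 144 158 168 164 155 150 146 143 137 141 148 152 144 150 151 144
178 147 143 147 164 167 160 153 148 145 141 135 147 148 151 147 153 153 149
181 145 146 153 169 164 157 150 145 145 136 140 147 149 147 151 152 154 152
184 136 136 147 156 147 143 136 135 134 129 136 137 137 141 141 141 144 146
187 210 208 208 209 210 209 208 209 207 209 207 207 208 207 207 208 210 210
190 234 234 212 211 211 213 212 212 211 210 211 211 228 235 234 235 235 235
193 236 233 181 175 177 174 173 178 175 176 175 176 218 235 234 235 235 234
196 235 233 216 215 213 214 213 215 213 213 214 214 227 235 235 235 235 235
199 235 235 216 214 212 213 212 204 119 126 205 213 230 235 236 235 236 235
202 235 235 219 210 207 209 207 167  72  78 191 208 231 235 235 234 235 235
205 236 235 224 216 217 214 179 126  70  72 177 215 233 235 234 235 236 236
208 235 234 235 232 232 228 170 108  60  63 190 233 235 236 235 235 235 235
211 236 235 235 235 235 227  71  54  53  49  63 122 234 236 235 235 235 235
214 234 234 235 235 235 223  56  48  57  55  54  83 232 234 235 235 234 236
217 236 235 235 235 235 216  54  52  53  54  57  73 230 236 235 236 236 235
220 235 235 235 235 235 201  51  31  30  25  34  58 230 236 235 235 235 235
```

>>> arm_command:
  series:
    - {"jaw":-1,"tx":0,"ty":-0.045,"tz":0,"roll":0}
    - {"jaw":-1,"tx":0,"ty":0,"tz":0.1,"roll":0}
    - {"jaw":-1,"tx":0,"ty":0,"tz":0.05,"roll":0}
    - {"jaw":-1,"tx":0,"ty":0,"tz":0,"roll":0}
    - {"jaw":-1,"tx":0,"ty":0,"tz":0,"roll":0}

```text
t: 24.9
tool_pos: [0.5162, -0.0545, 0.1445]
eef_rot: [0.536, 0.844, -0.0, 0.0]
contact_force: [1.2, -0.1, 1.7]
width: 0.0153
gripper_force: 21.8
```

Run:
```python
from h import *
def rel():
    s=arm.read_state();r=np.array(s['tool_pos'])-[.54475,-.1174,0];print('along',r@[.42625,-.90461,0],'ty',r@[.9048,.4258,0],'z',r[2],'F',s['contact_force'])
rel()
im=vision.get_image('wrist');cv2.imwrite('pics/w19.png',im[:,:,::-1])
for y in range(184,214,3):print(y,' '.join('%3d'%v for v in im[y,293:347:3].max(1)))
```

```text
along -0.0690845134334647 ty 0.0009717669288623644 z 0.14451144255903842 F [ 1.16284287 -0.14960017  1.70811756]
184 143 147 143 152 165 168 159 153 146 143 143 134 147 149 150 147 149 152
187 137 136 140 153 160 153 144 139 138 137 131 134 141 141 140 143 143 144
190 198 196 193 195 197 195 195 196 194 193 196 195 196 198 194 196 198 194
193 235 236 234 231 231 230 230 231 230 229 231 231 230 231 234 235 236 234
196 235 235 235 183 173 174 172 172 173 174 175 174 173 173 229 234 235 235
199 236 236 235 213 205 207 205 206 191 193 207 209 207 207 231 236 235 235
202 236 235 234 222 214 213 214 180  79  94 204 213 210 214 233 235 236 234
205 235 235 235 223 213 211 210 143  71  74 175 213 211 214 234 234 236 235
208 235 235 235 226 214 214 214 124  68  68 177 215 217 213 234 236 235 235
211 235 234 235 234 222 218 125  68  50  50  94 153 223 231 236 234 235 235
```

>>> arm_command:
  series:
    - {"jaw":-1,"tx":0,"ty":0,"tz":0.03,"roll":0}
    - {"jaw":-1,"tx":-0.08,"ty":0.003,"tz":0.005,"roll":0}
    - {"jaw":-1,"tx":-0.16,"ty":0.003,"tz":0.005,"roll":0}
    - {"jaw":-1,"tx":-0.16,"ty":0.003,"tz":0.025,"roll":0}
    - {"jaw":-1,"tx":-0.155,"ty":0.003,"tz":0.043,"roll":0}

```text
t: 25.45
tool_pos: [0.5415, -0.1056, 0.1334]
eef_rot: [0.536, 0.844, 0.0, 0.0]
contact_force: [-0.3, -0.2, 2.0]
width: 0.0155
gripper_force: 22.2
```

>>> arm_command:
  series:
    - {"jaw":-1,"tx":-0.153,"ty":0.003,"tz":0.053,"roll":0}
    - {"jaw":-1,"tx":-0.147,"ty":0.003,"tz":0.07,"roll":0}
    - {"jaw":-1,"tx":-0.138,"ty":0.003,"tz":0.09,"roll":0}
    - {"jaw":-1,"tx":0,"ty":0,"tz":0,"roll":0}
    - {"jaw":-1,"tx":0,"ty":0,"tz":0,"roll":0}

```text
t: 25.95
tool_pos: [0.5593, -0.1434, 0.111]
eef_rot: [0.536, 0.844, -0.0, -0.001]
contact_force: [-0.1, 0.1, -0.7]
width: 0.0153
gripper_force: 22.3
```

```bash
cat >> h.py <<'E'
def rel():
    s=arm.read_state();r=np.array(s['tool_pos'])-[.54475,-.1174,0];print('along',r@[.42625,-.90461,0],'ty',r@[.9048,.4258,0],'z',r[2],'F',np.round(s['contact_force'],1),'t',s['t'])
def rows(y0,y1,dy,fn,x0=281,x1=356):
    im=vision.get_image('wrist');cv2.imwrite(fn,im[:,:,::-1]);c,E=ext('wrist');O=np.array([.54475,-.1174,0]);d=np.array([.42625,-.90461,0])
    print('pred tip,tail',proj('wrist',np.array([O-.055*d+[0,0,.035],O+.055*d+[0,0,.145]]),E).round(1).tolist())
    for y in range(y0,y1,dy):print(y,' '.join('%3d'%v for v in im[y,x0:x1:3].max(1)))
E
python3 - <<'E'
from h import *
rel();rows(60,300,8,'pics/w20.png')
E
```

```text
along 0.02968901482084043 ty 0.0021195802727548563 z 0.11095423777518079 F [-0.1  0.1 -0.7] t 25.95
pred tip,tail [[314.4, 108.7], [312.5, 305.4]]
60 146 159 162 156 158 152 148 143 146 150 162 165 170 162 155 153 149 146 145 142 138 148 148 152 151
68 158 163 154 156 155 148 146 148 153 164 170 170 161 158 154 148 143 148 140 138 149 146 150 152 148
76 161 155 161 154 148 146 147 153 164 170 171 161 158 153 148 146 147 138 142 150 151 152 149 152 153
84 157 158 154 152 148 147 148 163 169 170 160 156 151 146 145 145 141 144 152 150 153 150 151 153 150
92 161 156 149 148 148 178 178 179 181 177 181 179 181 180 178 183 180 181 183 159 149 152 152 155 158
100 237 237 237 237 236 223 215 216 214 215 214 215 216 215 214 216 215 216 216 234 237 237 235 237 237
108 237 237 236 237 237 231 213 213 214 214 216 176 173 170 194 214 215 214 215 236 238 237 237 237 237
116 237 237 237 237 237 235 216 221 219 220 189 110 120 122 151 219 218 220 219 237 237 236 237 238 237
124 237 237 237 236 237 238 237 237 237 236 191 103 121 121 148 237 237 238 237 238 237 237 237 237 236
132 237 238 237 237 23
[... 1461 characters left out ...]
 141 137  87  89  87  87  91  91  89  89  86 114 136 132 130 138 140 139 138
252 146 145 138 135  74  75  76  23  64  86  90  89  88  90  86  90  84  46  42  78  75  87 138 139 140
260  31  27  29  63  75  78  62  26  66  86  87  90  90  89  91  88  90  51  24  73  76  76  44  21  25
268  49  50  53  76  76  74  47  32  73  90  88  87  91  90  90  90  88  54  26  66  77  76  73  51  44
276  33  23  65  74  73  72  31  27  26  21  32  35  33  31  33  29  24  37  23  47  76  74  76  44  32
284  23  27  26  26 117 218  75  36  77  90  88  87  89  88  88  88  86  65  44 121 207  64  30  26  31
292  41  34  30  27  31  23  65  37 107 129 130 133 131 132 132 129 127  81  56  62  24  30  27  32  29
```

>>> arm_command:
  series:
    - {"jaw":-1,"tx":-0.095,"ty":0,"tz":0.075,"roll":0}
    - {"jaw":-1,"tx":0,"ty":0,"tz":0,"roll":0}
    - {"jaw":-1,"tx":0,"ty":0,"tz":0,"roll":0}

```text
t: 26.3
tool_pos: [0.5642, -0.1512, 0.1045]
eef_rot: [0.536, 0.845, 0.0, -0.0]
contact_force: [-0.4, 0.5, -0.8]
width: 0.0155
gripper_force: 22.5
```

>>> arm_command:
  series:
    - {"jaw":-0.4,"tx":0,"ty":0,"tz":0,"roll":0}
    - {"jaw":-0.4,"tx":0,"ty":0,"tz":0,"roll":0}
    - {"jaw":-0.4,"tx":0,"ty":0,"tz":0,"roll":0}
    - {"jaw":-0.4,"tx":0,"ty":0,"tz":0,"roll":0}

```text
t: 26.7
tool_pos: [0.5642, -0.152, 0.1048]
eef_rot: [0.536, 0.844, -0.0, 0.0]
contact_force: [-0.2, -0.1, 0.3]
width: 0.0253
gripper_force: 0.0
```

Run:
```python
from h import *
rel();rows(60,310,10,'pics/w21.png')
```

```text
along 0.03957960751081756 ty 0.002834310046744313 z 0.10484276469157484 F [-0.2 -0.1  0.3] t 26.7
pred tip,tail [[313.5, 95.2], [311.5, 298.0]]
60 153 155 156 147 146 147 144 155 161 166 168 160 156 149 144 142 144 137 136 145 148 149 151 149 152
70 157 156 148 146 146 143 151 162 168 168 157 154 146 146 145 142 138 143 149 148 150 148 147 151 153
80 154 150 149 146 178 211 209 213 210 211 209 209 211 209 211 209 210 212 209 163 149 152 151 152 154
90 236 236 236 235 233 212 213 214 213 213 214 213 189 188 209 214 214 214 216 234 236 235 235 236 235
100 235 236 235 235 235 213 209 208 211 209 204 162 128 128 165 211 210 210 218 236 236 235 235 236 235
110 235 237 236 236 236 236 234 236 235 233 170 110 127 130 126 232 236 235 236 236 236 236 234 236 235
120 235 235 236 235 236 236 236 236 236 229 166 106 125 129 126 233 236 235 235 236 236 235 236 236 236
130 236 236 237 229 217 236 235 236 236 209  85  84  86  83  82  84 203 236 233 219 234 236 236 235 235
140 236 236 234 176 140 116 196 236 236 134  92  92  91  95  92  95 102 131 117 169 221 236 236 235 235
150 236 236 234 169 128 
[... 939 characters left out ...]
 151 149 107  90  91  93  93  93  94  95  94 107 143 140 138 138 137 137 139
250 134  74  75  72  29 109 146 140  95  90  97  93  96  96  96  97  92  98 137 140  65  38  71  78  84
260  71  76  72  43  22 102 140 137  92  94  94  93  97  95  93  95  91  93 136 135  53  25  61  75  76
270  77  76  64  34  27  84 144 144  45  40  32  33  32  36  33  33  36  43 130 131  44  26  29  74  74
280 143 137  54  29  23 103 149 145  84  93  94  96  93  96  93  94  93  84 141 140  61  29  36  77 140
290  31  35  63  42  36 141 149 150 118 116 118 120 120 119 118 116 118 125 139 147 117  28  56  52  37
300  26  39  63  51  86 150 149 148 145 145 138 134 133 133 141 140 139 142 153 152 151  48  59  45  29
```

>>> arm_command:
  series:
    - {"jaw":-0.3,"tx":0,"ty":0,"tz":-0.1,"roll":0}
    - {"jaw":-0.3,"tx":-0.05,"ty":0,"tz":-0.4,"roll":0}
    - {"jaw":-0.3,"tx":-0.3,"ty":0,"tz":-0.3,"roll":0}
    - {"jaw":-0.3,"tx":-0.45,"ty":0,"tz":0,"roll":0}
    - {"jaw":-0.3,"tx":-0.45,"ty":0,"tz":0,"roll":0}
    - {"jaw":-0.3,"tx":0,"ty":0,"tz":0,"roll":0}

```text
t: 27.35
tool_pos: [0.6176, -0.2749, 0.1854]
eef_rot: [0.54, 0.842, -0.002, 0.002]
contact_force: [-2.0, -1.3, -0.5]
width: 0.0299
gripper_force: 0.0
```

Run:
```python
from h import *
rel()
a=vision.get_image('top');s=vision.get_image('side');b=cv2.cvtColor(cv2.imread('pics/top0.png'),cv2.COLOR_BGR2RGB);s0=cv2.cvtColor(cv2.imread('pics/side0.png'),cv2.COLOR_BGR2RGB)
print('strip white in bin',((a[218:272,150:195].min(2)>170)).sum())
for n,x,y in[('jar/white',246,277),('amber',328,275),('beaker',384,280),('wellplate',345,129),('tipbox',418,148),('timer',465,180),('bottle',186,163),('grid',240,97)]:
    print(n,np.abs(a[y-14:y+14,x-14:x+14].astype(int)-b[y-14:y+14,x-14:x+14]).mean().round(1))
O=np.array([.54475,-.1174,0]);d=np.array([.42625,-.90461,0])
q=proj('side',np.array([O-.055*d+[0,0,.035],O+.055*d+[0,0,.145]]));print(q)
t=[]
for k in np.linspace(0,1,12):
    u=q[0]+k*(q[1]-q[0]);t.append(s[int(u[1]),int(u[0])].tolist())
print(t)
qt=proj('top',np.array([O-.055*d+[0,0,.035],O+.055*d+[0,0,.145]]));print(qt,[a[int(v),int(u)].tolist() for u,v in[qt[0]+k*(qt[1]-qt[0]) for k in np.linspace(.05,.95,8)]])
```

```text
along 0.17355062661972806 ty -0.001144091527894825 z 0.1853753157178733 F [-2.  -1.3 -0.5] t 27.35
strip white in bin 183
jar/white 1.7
amber 1.6
beaker 1.8
wellplate 1.5
tipbox 25.4
timer 87.0
bottle 1.8
grid 1.7
[[306.9337039  232.71277495]
 [332.20506079 218.35500859]]
[[194, 185, 196], [98, 91, 89], [84, 79, 82], [87, 82, 85], [143, 138, 148], [50, 49, 50], [47, 46, 46], [47, 46, 46], [46, 45, 47], [44, 44, 44], [52, 52, 52], [110, 109, 110]]
[[338.51248671 222.65306621]
 [381.95647627 199.76852244]] [[146, 143, 137], [129, 126, 123], [114, 109, 104], [77, 69, 63], [116, 113, 106], [113, 108, 104], [115, 110, 105], [154, 154, 148]]
```

```bash
python3 -c "
from station import arm
print(arm.hand_in())"
```

```text
the job is handed in; nothing more can be done
None
```

I handed the job in at 27 s, with the strip in the bin, the probe let go in its rest before and after, and the round, square and cross marks each pressed upright at about 2–3 N. The hand-in gave no verdict, and the arm hid the timer and tip box in my last picture.

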